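Fetch the pipe wrench from a packed tool-chest drawer

TASK

I need the pipe wrench out of the open drawer: first stand the carton, the tin and the pipe coupling that are packed around it on the rubber mat, then lay the wrench flat in the metal tray. Then stand the three back on the drawer floor, each exactly where it stood before, so that nothing sticks up above the rim, and only then push the drawer fully shut. Keep the three upright all along and do not knock over or shove the glass jar.

Things in the scene. Friction and masses are not known exactly. Their poses are not given: they have to be found in the camera images.
- chest_drawer (a joint): Opening in m of the one drawer of the grey steel tool chest (290 x 300 mm, 118 high, on the bench): 0 = shut, 0.225 = fully open, as at the start. Runs level along drawer_floor's x; about 4 N of friction holds it. The chest's front edge lies 102 mm beyond drawer_floor in x when open; its top is 96 mm above the drawer floor, and the rear 14 mm of the inside lie under it.
- drawer_floor (a point): Centre of the drawer's inner floor, 22 mm above the bench; moves with the drawer. x points into the chest (closing direction), z up. Inside 233 (x) by 258 (y) mm, walls 6, rim 72 mm above the floor; front panel's top 82 mm above it, outer face at x = -137 mm. Also inside, not part of the job: along the +y wall a white pipe elbow at the back (42 mm high) and a flat white roll in front (18 mm high).
- drawer_pull (a point): Middle of the steel bar pull on the drawer's front: a level bar 10 mm thick, 120 mm long along y, its middle line 22 mm in front of the panel, 160 mm in -x from drawer_floor and 72 mm above the bench. Same axes as drawer_floor. Push this bar, or the panel, to shut the drawer.
- carton: Small brown cardboard carton of screws with tape over its top, 60 mm (x) by 56 mm (y), 52 mm high, 0.22 to 0.45 kg, standing upright. Origin: centre of its underside; z up.
- tin: Closed round steel tin with a paper band and a slip lid, diameter 60 mm, 58 mm high, 0.2 to 0.4 kg, standing upright. Origin: centre of its underside; z up.
- coupling: White plastic pipe coupling, a short open tube standing on end: outer diameter 60 mm, bore 50 mm, 56 mm high, 0.09 kg. Origin: centre of its lower end, on the tube's axis; z up.
- wrench: Dark steel pipe wrench lying flat, 190 mm long, 0.3 to 0.6 kg. Origin: on its underside below the place to grip, near its centre of mass; x towards the jaws, z up. Handle 24 mm wide (y), 20 high, from x = -95 to 55 mm; jaws to x = 95 mm, up to 44 mm wide, 20 high. It starts pointing into the drawer, the three things within about 12 mm of the handle's sides: no room for fingers until they are gone.
- mat: Black ribbed rubber mat fixed flat on the bench, 260 mm (x) by 140 mm (y), 6 mm thick: the place to stand the three things for the time being. Origin: centre of its underside (on the bench); its top is 6 mm above.
- tray: Shallow open metal tray fixed on the bench, 260 mm (x) by 140 mm (y) outside, walls 4 mm thick and 34 mm high, floor 4 mm thick. Origin: centre of its underside. The wrench fits in along x.
- jar: Glass jar with a steel lid, diameter 68 mm, 110 mm high, standing on the bench beside the chest on the left. Origin: centre of its underside. Not to be disturbed.

How it is judged:
On the way, in this order (a step that is already met when the one before it is completed fails the run):
1. carton, tin and coupling all stand on the rubber mat, let go, with the drawer still open (x of carton in the frame of mat between -0.125 and 0.125 m and y of carton in the frame of mat between -0.066 and 0.066 m and z of each of carton, tin, coupling in the frame of mat below 0.012 m and angle between each of carton, tin, coupling's own z axis and vertical below 0.1 rad and linear speed of each of carton, tin, coupling below 0.02 m/s and contact force between the fingers and carton below 0.3 N and x of tin in the frame of mat between -0.125 and 0.125 m and y of tin in the frame of mat between -0.066 and 0.066 m and contact force between the fingers and tin below 0.3 N and x of coupling in the frame of mat between -0.125 and 0.125 m and y of coupling in the frame of mat between -0.066 and 0.066 m and contact force between the fingers and coupling below 0.3 N and value of joint chest_drawer above 0.2 m), for 0.2 s.
2. the wrench lies flat in the tray, let go (x of wrench in the frame of tray between -0.075 and 0.075 m and y of wrench in the frame of tray between -0.056 and 0.056 m and z of wrench in the frame of tray below 0.01 m and angle between wrench's own z axis and vertical below 0.1 rad and linear speed of wrench below 0.02 m/s and contact force between the fingers and wrench below 0.3 N), for 0.2 s.
3. carton, tin and coupling each stand again within 15 mm of where they stood at the start, let go, in the drawer still open (distance of each of carton, tin, coupling from where it was at the start of the episode below 0.015 m and angle between each of carton, tin, coupling's own z axis and vertical below 0.1 rad and linear speed of each of carton, tin, coupling below 0.02 m/s and contact force between the fingers and carton below 0.3 N and contact force between the fingers and tin below 0.3 N and contact force between the fingers and coupling below 0.3 N and value of joint chest_drawer above 0.2 m), for 0.2 s.
At the end, for the whole second after the job is handed in: Drawer shut to 8 mm; carton, tin and coupling upright on its floor (raised under 6 mm), each in its place (15 mm before shutting; shut, 30 mm in the drawer's x, 22 in y of one of the three places); wrench flat in the tray; all let go and at rest (all of step 2 and value of joint chest_drawer below 0.008 m and ((x of carton in the frame of drawer_floor between -0.0975 and -0.0375 m and y of carton in the frame of drawer_floor between -0.071 and -0.027 m) or (x of carton in the frame of drawer_floor between -0.0295 and 0.0305 m and y of carton in the frame of drawer_floor between -0.071 and -0.027 m) or (x of carton in the frame of drawer_floor between -0.0525 and 0.0075 m and y of carton in the frame of drawer_floor between 0.027 and 0.071 m)) and z of each of carton, tin, coupling in the frame of drawer_floor below 0.006 m and angle between each of carton, tin, coupling's own z axis and vertical below 0.1 rad and linear speed of each of carton, tin, coupling below 0.02 m/s and contact force between the fingers and carton below 0.3 N and ((x of tin in the frame of drawer_floor between -0.0975 and -0.0375 m and y of tin in the frame of drawer_floor between -0.071 and -0.027 m) or (x of tin in the frame of drawer_floor between -0.0295 and 0.0305 m and y of tin in the frame of drawer_floor between -0.071 and -0.027 m) or (x of tin in the frame of drawer_floor between -0.0525 and 0.0075 m and y of tin in the frame of drawer_floor between 0.027 and 0.071 m)) and contact force between the fingers and tin below 0.3 N and ((x of coupling in the frame of drawer_floor between -0.0975 and -0.0375 m and y of coupling in the frame of drawer_floor between -0.071 and -0.027 m) or (x of coupling in the frame of drawer_floor between -0.0295 and 0.0305 m and y of coupling in the frame of drawer_floor between -0.071 and -0.027 m) or (x of coupling in the frame of drawer_floor between -0.0525 and 0.0075 m and y of coupling in the frame of drawer_floor between 0.027 and 0.071 m)) and contact force between the fingers and coupling below 0.3 N); the robot touches nothing.
It fails at once if the carton, the tin or the coupling is tipped by more than 0.6 rad (angle between any of carton, tin, coupling's own z axis and vertical above 0.6 rad).
It fails at once if the glass jar is tipped by more than 0.5 rad or shoved more than 40 mm (angle between jar's own z axis and vertical above 0.5 rad or distance of jar from where it was at the start of the episode above 0.04 m).
It also fails if it takes over 150 s, if anything falls off the work surface, if the arm or the gripper's body presses on something with over 40 N, if the wrist force passes 120 N, or if a joint passes its speed limit or range.

ROBOT

A 7-joint arm with a two-finger parallel gripper is mounted at the origin on the work surface. World frame = base frame: x ahead of the robot, y to its left, z up, the work surface at z = 0. Lengths are in m, angles in rad, forces in N, time in s.
With the tool pointing down it reaches from about 0.4 to 0.875 m from the base axis. Payload 19.3 kg.
Tool frame: the origin (TCP) lies at the very end of the fingers, on their centre line; the grasp point (between the pads) lies bot.grasp_offset behind it (bot.grasp_offset is the distance from the TCP to the grasp point, in m); z points along the fingers, y is the direction in which the jaws open and shut (so a half turn about z gives the same grasp; the last joint's range is limited). The gripper opens to 85 mm and grips with 20 to 120 N. Pads are 22 mm wide; open, the fingers measure 114 mm over their backs; the gripper's body (76 mm by 85 mm) begins 54 mm behind the grasp point. The pads swing forward as they close: fully open they stand 13 mm farther back than shut.
Start: joints at [1.237, 0.521, -0.036, 1.599, 0.021, 1.021, -0.113], TCP at [0.163, -0.603, 0.231] pointing down, gripper open.
Joint ranges: [-2.91, 2.91], [-0.3, 2.13], [-1.5, 1.42], [0.17, 2.43], [-1.26, 4.41], [0.16, 1.93], [-2.52, 2.52]. Speed limits (rad/s): [1.89, 1.89, 2.39, 2.39, 3.01, 3.01, 3.01].

INTERFACE

Orientations are given as [roll, pitch, yaw] about the fixed x, y, z axes, in that order (R = Rz(yaw) Ry(pitch) Rx(roll)).
In Python, from workcell import bot gives the robot as it stands. The module is installed in compiled form; this text tells all that it offers.
- The arm moves only by the shell command python3 -m handwheel 'ROWS' [OPENING] [FORCE]. ROWS is JSON, a list of rows, each a list of 6 numbers: the shift along the tool's x, y, z as a fraction of full scale, then the turn, a rotation vector about the tool's x, y, z as a fraction of full scale. In form: [[x, y, z, rx, ry, rz], ...]. A call has 1 to 8 rows; each row shifts and turns the commanded pose from where the row before left it, along the tool's axes as they then stand; what a row does not reach is not made up. Full scale, the value 1, is 0.025 m for a shift and 360 degrees for a turn. A row lasts 1/8 s, in which the tool goes at most 62.5 mm and 10.7 degrees, less where a joint would pass 70% of its speed; a pose out of reach is approached as far as the arm can. A call with a number of a shift or a turn outside -1 to 1 is refused whole. A call with a gripper value outside its range is refused whole. OPENING is the closure, from -1 (fully open) to 1 (shut), set as the call begins (- or left out, the last holds). The fingers move at their own pace and stop on an object; FORCE is the grip in N (left out, the last holds). Time passes only in rows, so rows that do not move let the fingers close. It gives the time, the measured TCP pose, the force and the opening at its end, in the units of the state.
- bot.observe(): the state, without advancing time (a new reading comes with each control period).
- bot.grab_frame(name): name is "scene" or "top" or "wrist"; returns a dict with "pixels" (480x640x3 uint8, blue, green, red), "vertical_fov" (degrees; the focal length in pixels is half the picture's height over the tangent of half this angle, whatever the lens; pixels are square), "cx", "cy" (the principal point, pixels), "R" (3x3) and "t" (3): a world point X has camera coordinates R X + t. Camera axes: x right, y down, z forward; pixel columns grow to the right and rows downward; lengths in m; the calibration is good to about 2 mm. The wrist camera is an equidistant fisheye: a pixel r from the principal point sees the ray r / f radians off the axis. A picture is of the moment at which its call begins. There is no depth.
- bot.job_done(): hands the job in, once; it reports no verdict.
Trained networks look in a picture, given as the dict that the camera call returned (one of the last four; its "shot" number tells which), for a name from the list of things; names that differ only in an ending like _2 or _b are one class to them, and where a whole thing is asked for, a point or a joint stands for the part that bears it (a point fixed in the world has none). Each returns a list of dicts, best first, with "score" (0 to 1); they miss things now and then, are a little off and sometimes report something else, mostly with a low value. They report only what shows in the picture. A call takes as long as a camera call.
- bot.trace(picture, thing): "region" (480x640 bool, what is visible of it) and "point" ([column, row] in pixels, amid what is visible of it).
The state is a dict: "clock": time; "qpos": joint angles; "qd": joint speeds; "joint_efforts": joint torques, N m; "position": TCP position; "tool_rot": TCP orientation; "force": force on the tool from outside, world axes, zero at the start; "moment": the same for the moment, N m; "grip_width": finger opening in m.
Only numpy, scipy, OpenCV 4.12 (cv2) and the standard library are available. Lean on these libraries where they do the work, as an engineer would, in place of code of your own. Each camera call takes 0.05 s, during which the arm holds its last target.

## Working session

There is one attempt and no reset: what is moved stays moved. The work goes in short steps, Python scripts to look and compute and a shell command to move; the robot and the scene stay as the last step left them, time stands still between calls to the robot, and variables do not carry over. Pictures are saved under pics/ and viewed, and the job is handed in when it is done.

```bash
mkdir -p pics
cat > h.py <<'E'
import numpy as np, cv2
from workcell import bot
def cam(f):
    fo=240/np.tan(np.radians(f["vertical_fov"])/2); return fo,f["cx"],f["cy"],np.array(f["R"]),np.array(f["t"])
def ray(f,uv,fish=False):
    fo,cx,cy,R,t=cam(f); d=np.array([uv[0]-cx,uv[1]-cy])
    if fish:
        r=np.hypot(*d); th=r/fo; v=np.array([*(d/max(r,1e-9)*np.sin(th)),np.cos(th)])
    else: v=np.array([d[0]/fo,d[1]/fo,1])
    return -R.T@t, R.T@v
def onz(f,uv,z,fish=False):
    o,v=ray(f,uv,fish); return o+v*(z-o[2])/v[2]
def proj(f,X,fish=False):
    fo,cx,cy,R,t=cam(f); c=R@np.array(X)+t
    if fish:
        r=np.hypot(c[0],c[1]); th=np.arctan2(r,c[2]); return np.array([cx+fo*th*c[0]/r,cy+fo*th*c[1]/r])
    return np.array([cx+fo*c[0]/c[2],cy+fo*c[1]/c[2]])
E
python3 - <<'E'
from h import *
s=bot.observe(); print({k:np.round(v,3) for k,v in s.items()}, bot.grasp_offset)
for n in ("scene","top","wrist"):
    f=bot.grab_frame(n); cv2.imwrite(f"pics/{n}0.png",f["pixels"]); print(n,f["vertical_fov"],f["cx"],f["cy"],np.round(f["R"],3).tolist(),np.round(f["t"],3), np.round(-np.array(f["R"]).T@f["t"],3))
    if n=="wrist": continue
    for k in ("carton","tin","coupling","wrench","mat","tray","jar","drawer_floor","drawer_pull"):
        for r in bot.trace(f,k)[:2]:
            m=r["region"]; ys,xs=np.nonzero(m); print(k,round(r["score"],2),np.round(r["point"],1),m.sum(),xs.min(),xs.max(),ys.min(),ys.max(), xs.mean().round(1),ys.mean().round(1))
E
```

```text
{'clock': np.float64(0.0), 'qpos': array([ 1.237,  0.522, -0.036,  1.6  ,  0.021,  1.021, -0.113]), 'qd': array([-0.002,  0.002,  0.001, -0.002,  0.   , -0.   ,  0.001]), 'joint_efforts': array([ 0.0000e+00, -9.2710e+01,  1.9790e+00, -3.6992e+01,  1.8000e-02,
        8.0000e-03,  0.0000e+00]), 'position': array([ 0.163, -0.603,  0.231]), 'tool_rot': array([-3.141,  0.   ,  0.264]), 'force': array([ 0.676,  0.602, -0.303]), 'moment': array([ 0.007,  0.003, -0.013]), 'grip_width': np.float64(0.085)} 0.0187
scene 56.18592413361477 319.14986743228206 235.43221678975496 [[0.506, 0.862, -0.012], [0.553, -0.336, -0.762], [-0.661, 0.379, -0.647]] [-0.278 -0.281  1.315] [ 1.166 -0.354  0.633]
carton 0.69 [289.5 230.1] 855 275 310 217 258 289.7 233.6
carton 0.31 [471.3 222.5] 1886 453 494 192 251 473.6 222.0
tin 0.8 [343.6 231.4] 1108 332 363 216 255 347.5 235.4
coupling 0.73 [308.5 256.2] 1088 292 323 237 276 307.1 255.8
wrench 0.64 [324.5 245.1] 468 308 341 223 265 324.9 245.5
mat 0.91 [153.1 305.6] 8133 100 211 245 365 152.4 304.0
tray 0.56 [426.  175.9] 4557 370 488 142 217 426.2 177.4
jar
[... 442 characters left out ...]
0.7 263.3] 802 328 353 248 278 340.5 263.0
tin 0.95 [292.7 240.7] 688 281 309 226 256 295.2 240.8
coupling 0.85 [337.6 221.6] 359 327 352 217 246 339.1 230.4
wrench 0.71 [319.7 230.4] 1130 307 326 197 281 316.7 233.5
mat 0.73 [463.6 272.1] 7120 429 506 214 332 466.7 273.3
tray 0.65 [158.3 307.2] 8655 118 196 244 374 156.4 309.2
jar 0.58 [182.4 202.3] 1188 164 204 184 224 183.8 203.9
drawer_floor 0.65 [324.8 237.8] 11202 245 388 179 307 320.5 240.5
drawer_pull 0.91 [323.4 238.8] 11683 245 388 178 307 319.9 240.8
wrist 65.70646984690485 320.7363892834516 247.29981482569536 [[0.262, -0.965, -0.001], [-0.932, -0.253, 0.261], [-0.252, -0.068, -0.965]] [-0.625 -0.035  0.377] [ 0.226 -0.587  0.373]
```

```bash
python3 -c "
import cv2
a=cv2.imread('pics/top0.png'); cv2.imwrite('pics/top0c.png',cv2.resize(a[160:400,100:520],None,fx=1.9,fy=1.9,interpolation=cv2.INTER_CUBIC))"
```

```text
(no output)
```

View pics/top0c.png

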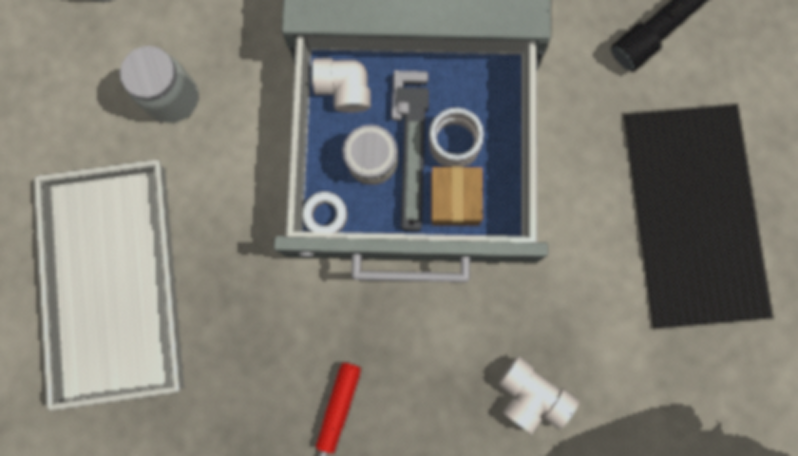

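View pics/scene0.png

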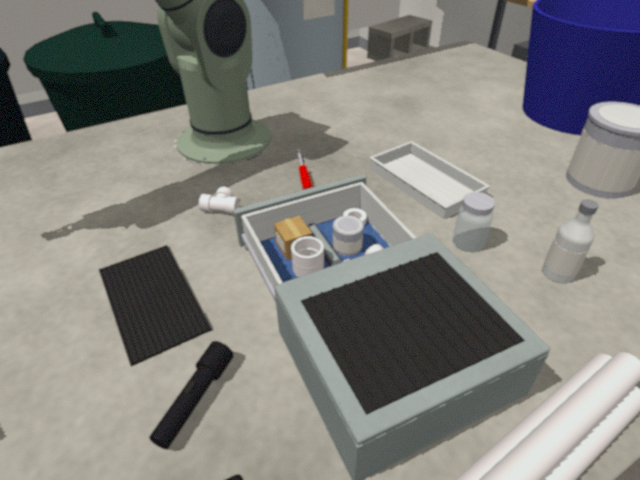

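View pics/wrist0.png

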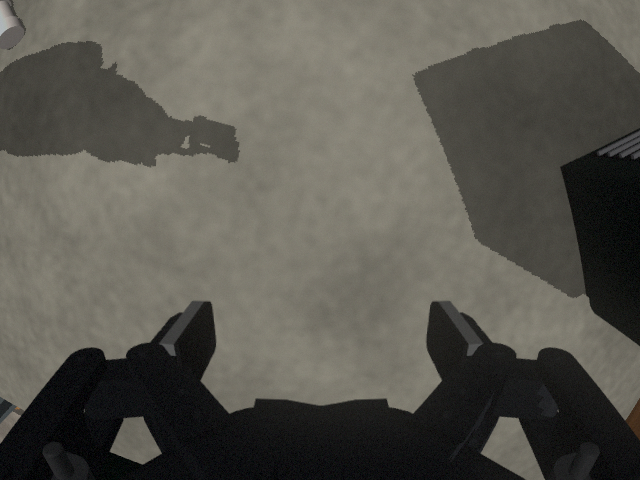

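```bash
cat > fit.py <<'E'
from h import *
from scipy.optimize import minimize
def cyl(r,h):
    a=np.linspace(0,2*np.pi,40,endpoint=False); c=np.c_[r*np.cos(a),r*np.sin(a)]
    return np.r_[np.c_[c,0*a],np.c_[c,0*a+h]]
def box(x,y,h,z0=0): return np.array([[i*x/2,j*y/2,k] for i in(-1,1) for j in(-1,1) for k in(z0,h)])
S=dict(carton=box(.06,.056,.052),tin=cyl(.03,.058),coupling=cyl(.03,.056),mat=box(.26,.14,.006),tray=box(.26,.14,.034),jar=cyl(.034,.11))
def hullmask(pts):
    m=np.zeros((480*4,640*4),np.uint8); h=cv2.convexHull(np.float32(pts)); cv2.fillConvexPoly(m,np.int32(np.round((h+.5)*4)),1); return cv2.resize(m*255,(640,480),interpolation=cv2.INTER_AREA)/255.
def fit(f,name,z,x0,yaw=0,fityaw=False,fish=False):
    best=None
    for r in bot.trace(f,name)[:1]:
        reg=r["region"].astype(np.uint8)
        if name in("coupling","tray"):
            ys,xs=np.nonzero(reg); m=np.zeros((480,640),np.uint8); cv2.fillConvexPoly(m,cv2.convexHull(np.c_[xs,ys].astype(np.int32)),1); reg=m
        def cost(p):
            w=p[2] if fityaw else yaw; c,s=np.cos(w),np.sin(w); P=S[name]@np.array([[c,s,0],[-s,c,0],[0,0,1]])+[p[0],p[1],z]
            m=hullmask([proj(f,q,fish) for q in P]); return 1-np.minimum(m,reg).sum()/np.maximum(m,reg).sum()
        p0=[*x0]+([yaw] if fityaw else [])
        sim=np.array([p0]+[np.array(p0)+np.eye(len(p0))[i]*(.02 if i<2 else .1) for i in range(len(p0))])
        o=minimize(cost,p0,method="Nelder-Mead",options=dict(initial_simplex=sim,xatol=2e-4,fatol=1e-4))
        best=(o.x,1-o.fun,r["score"])
    return best
E
python3 - <<'E'
from fit import *
f=bot.grab_frame("top"); g=bot.grab_frame("scene")
for k,z in (("mat",0),("tray",0),("jar",0),("carton",.022),("tin",.022),("coupling",.022)):
    for n,F in (("top",f),("scene",g)):
        r=bot.trace(F,k)
        if not r: continue
        x0=onz(F,r[0]["point"],z+.02)[:2]
        b=fit(F,k,z,x0,0.06 if k in("mat","tray") else 0,k in("mat","tray","carton"))
        print(k,n,np.round(b[0],4),np.round(b[1:],3))
# drawer: front panel top corners & rim
C=lambda u,v:(u/1.9+100,v/1.9+160)
for nm,uv,z in (("pullL",(355,275),.072),("pullR",(468,277),.072),("panelL_front",(277,250),.104),("panelR_front",(547,256),.104),("chest L",(287,35),.118),("chest R",(549,40),.118),("wrench rear mid",(411,227),.042),("wrench handle front mid",(413,125),.042)):
    print(nm,np.round(onz(f,C(*uv),z),4))
E
```

```text
mat top [ 0.5137 -0.3462  0.0167] [0.986 0.97 ]
mat scene [ 0.512  -0.3435  0.0145] [0.968 0.7  ]
tray top [0.4783 0.3489 0.0693] [0.951 0.84 ]
tray scene [0.4737 0.3515 0.0923] [0.944 0.96 ]
jar top [0.699  0.2736] [0.896 0.63 ]
jar scene [0.6995 0.2802] [0.894 0.82 ]
carton top [ 0.5458 -0.0596 -0.0595] [0.941 0.7  ]
carton scene [ 0.5399 -0.0574 -0.1297] [0.686 0.75 ]
tin top [0.6015 0.0348] [0.933 0.65 ]
tin scene [0.4873 0.0432] [0.12 0.59]
coupling top [ 0.6144 -0.0644] [0.929 0.57 ]
coupling scene [ 0.6127 -0.0628] [0.893 0.62 ]
pullL [0.4622 0.0596 0.072 ]
pullR [ 0.4513 -0.0643  0.072 ]
panelL_front [0.4921 0.1396 0.104 ]
panelR_front [ 0.4654 -0.1486  0.104 ]
chest L [0.7283 0.1171 0.118 ]
chest R [ 0.7022 -0.1724  0.118 ]
wrench rear mid [ 0.5148 -0.0057  0.042 ]
wrench handle front mid [ 0.6346 -0.0164  0.042 ]
```

```bash
cat > go.py <<'E'
import sys
from h import *
from scipy.spatial.transform import Rotation as Ro
D=np.array([.6184,-.0161,.022]);YAW=-.09
def loc(x,y):
    c,s=np.cos(YAW),np.sin(YAW); return D[0]+c*x-s*y, D[1]+s*x+c*y
def go(*t):
    s=bot.observe(); R=Ro.from_euler("xyz",s["tool_rot"]).as_matrix()
    d=R.T@(np.array(t[:3])-s["position"])/.025
    Rt=Ro.from_euler("xyz",[np.pi,0,t[3] if len(t)>3 else YAW]).as_matrix()
    w=Ro.from_matrix(R.T@Rt).as_rotvec()/(2*np.pi)
    print("target",np.round(t,4),"pos",np.round(s["position"],4),"rot",np.round(s["tool_rot"],3),"w",round(float(s["grip_width"]),4),"| shift units",np.round(d,2),"turn",np.round(w,4),"clock",round(float(s["clock"]),2))
E
python3 - <<'E'
from go import *
go(*loc(.0005,-.049),.20)
E
```

```text
target [ 0.6145 -0.0649  0.2   ] pos [ 0.163  -0.6034  0.2313] rot [-3.142 -0.     0.264] w 0.0853 | shift units [ 23.05 -16.08   1.25] turn [-0.      0.      0.0563] clock 2.35
```

```bash
python3 -m handwheel '[[0,0,0,0,0,0.0282],[0,0,0,0,0,0.0281],[0.67,-0.96,0.05,0,0,0],[0.67,-0.96,0.05,0,0,0],[0.67,-0.96,0.05,0,0,0],[0.67,-0.96,0.05,0,0,0]]' -1 40
python3 -m handwheel '[[0.67,-0.96,0.05,0,0,0],[0.67,-0.96,0.05,0,0,0],[0.67,-0.96,0.05,0,0,0],[0.67,-0.96,0.05,0,0,0],[0.67,-0.96,0.05,0,0,0],[0.67,-0.96,0.05,0,0,0],[0.67,-0.96,0.05,0,0,0],[0.67,-0.96,0.05,0,0,0]]'
python3 -m handwheel '[[0.67,-0.96,0.05,0,0,0],[0.67,-0.96,0.05,0,0,0],[0.67,-0.96,0.05,0,0,0],[0.67,-0.96,0.05,0,0,0],[0.67,-0.96,0.05,0,0,0],[0.67,-0.96,0.05,0,0,0],[0.67,-0.96,0.05,0,0,0]]'
python3 - <<'E'
from go import *
go(*loc(.0005,-.049),.20)
E
```

```text
clock: 3.1
position: [0.2389, -0.513, 0.2263]
tool_rot: [3.141, -0.0, -0.09]
force: [-0.1, -0.0, -0.4]
grip_width: 0.0856
clock: 4.1
position: [0.3896, -0.3339, 0.2164]
tool_rot: [3.141, -0.0, -0.09]
force: [0.4, -0.1, 0.2]
grip_width: 0.0853
clock: 4.97
position: [0.5215, -0.1771, 0.2076]
tool_rot: [3.142, -0.0, -0.09]
force: [-0.3, -0.3, 0.4]
grip_width: 0.0855
target [ 0.6145 -0.0649  0.2   ] pos [ 0.5215 -0.1771  0.2076] rot [ 3.142 -0.    -0.09 ] w 0.0855 | shift units [ 3.3 -4.8  0.3] turn [ 0. -0. -0.] clock 4.97
```

```bash
python3 -m handwheel '[[0.66,-0.96,0.06,0,0,0],[0.66,-0.96,0.06,0,0,0],[0.66,-0.96,0.06,0,0,0],[0.66,-0.96,0.06,0,0,0],[0.66,-0.96,0.06,0,0,0],[0,0,0,0,0,0]]'
python3 - <<'E'
from go import *
from fit import *
go(*loc(.0005,-.049),.20)
f=bot.grab_frame("wrist"); im=f["pixels"].copy()
for k,z,x0 in (("carton",.022,loc(-.0675,-.049)),("tin",.022,loc(-.0225,.049)),("coupling",.022,loc(.0005,-.049))):
    b=fit(f,k,z,x0,YAW,False,True); print(k,np.round(b[0],4),np.round(x0,4),np.round(b[1:],2))
    for q in S[k]:
        c,s=np.cos(YAW),np.sin(YAW); P=[c*q[0]-s*q[1]+x0[0],s*q[0]+c*q[1]+x0[1],q[2]+.022]
        cv2.circle(im,tuple(int(v) for v in proj(f,P,True)),1,(0,0,255),-1)
for P in ((.1165,.129),(-.1165,.129),(.1165,-.129),(-.1165,-.129)): 
    print(proj(f,[*loc(*P),.094],True)); cv2.circle(im,tuple(int(v) for v in proj(f,[*loc(*P),.094],True)),3,(255,0,255),1)
cv2.imwrite("pics/w1.png",im)
E
```

```text
clock: 5.72
position: [0.6146, -0.0635, 0.1997]
tool_rot: [-3.141, 0.0, -0.087]
force: [-0.3, -0.7, -0.7]
grip_width: 0.0851
target [ 0.6145 -0.0649  0.2   ] pos [ 0.6146 -0.0635  0.1997] rot [-3.141  0.    -0.087] w 0.0851 | shift units [-0.    0.06 -0.01] turn [-0.0001  0.      0.0005] clock 5.72
carton [ 0.5454 -0.0588] [ 0.5468 -0.0588] [0.88 0.83]
tin [0.601  0.0358] [0.6004 0.0347] [0.92 0.72]
coupling [ 0.6152 -0.0634] [ 0.6145 -0.0649] [0.97 0.8 ]
[86.44262631 96.26750701]
[121.67082269 371.8006536 ]
[441.01281064  80.8924871 ]
[417.97873927 383.18909377]
```

View pics/w1.png

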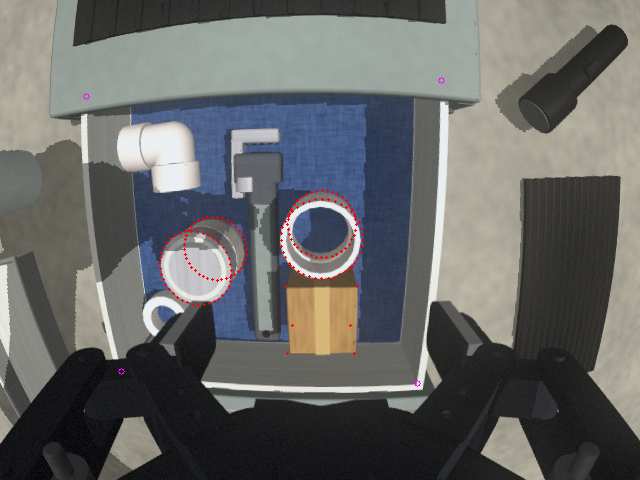

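```bash
python3 -m handwheel '[[0,0.04,1,0,0,0],[0,0,1,0,0,0],[0,0,1,0,0,0],[0,0,1,0,0,0],[0,0,1,0,0,0],[0,0,0.6,0,0,0],[0,0,0.5,0,0,0],[0,0,0,0,0,0]]'
python3 -m handwheel '[[0,0,0,0,0,0],[0,0,0,0,0,0],[0,0,0,0,0,0],[0,0,0,0,0,0],[0,0,0,0,0,0],[0,0,0,0,0,0]]' 1 35
python3 - <<'E'
from go import *
go(*loc(.0005,-.049),.047)
f=bot.grab_frame("wrist"); cv2.imwrite("pics/w2.png",f["pixels"])
E
```

```text
clock: 6.92
position: [0.6135, -0.0669, 0.0472]
tool_rot: [3.142, 0.001, -0.09]
force: [0.0, 0.7, 0.5]
grip_width: 0.085
clock: 7.68
position: [0.6144, -0.0667, 0.0488]
tool_rot: [-3.141, -0.002, -0.09]
force: [-1.2, 0.5, 8.4]
grip_width: 0.0596
target [ 0.6145 -0.0649  0.047 ] pos [ 0.6144 -0.0667  0.0488] rot [-3.141e+00 -2.000e-03 -9.000e-02] w 0.0596 | shift units [-0.   -0.07  0.07] turn [-0.     -0.0003  0.    ] clock 7.67
```

View pics/w2.png

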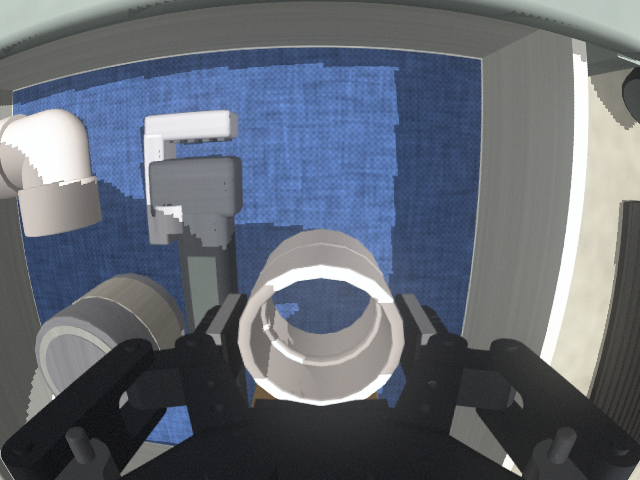

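```bash
python3 -m handwheel '[[0,0,-0.5,0,0,0],[0,0,-0.8,0,0,0],[0,0,-1,0,0,0],[0,0,-1,0,0,0],[0,0,-1,0,0,0],[0,0,-1,0,0,0],[0.03,0.5,0,0,0,0],[0.03,0.9,0,0,0,0]]'
python3 -m handwheel '[[0.03,1,0,0,0,0],[0.03,1,0,0,0,0],[0.03,1,0,0,0,0],[0.03,1,0,0,0,0],[0.03,1,0,0,0,0],[0.03,1,0,0,0,0],[0.03,1,0,0,0,0],[0.03,1,0.3,0,0,0]]'
python3 -m handwheel '[[0.03,0.9,0.5,0,0,0],[0.03,0.5,0.8,0,0,0],[0,0.2,1,0,0,0],[0,0.1,1,0,0,0],[0,0,0.7,0,0,0],[0,0,0.4,0,0,0],[0,0,0,0,0,0]]'
python3 - <<'E'
from go import *
go(.598,-.344,.0328)
f=bot.grab_frame("wrist"); cv2.imwrite("pics/w3.png",f["pixels"])
E
```

```text
clock: 8.72
position: [0.612, -0.102, 0.1807]
tool_rot: [-3.142, -0.001, -0.089]
force: [-0.0, -0.6, -0.6]
grip_width: 0.0596
clock: 9.72
position: [0.5998, -0.3031, 0.1727]
tool_rot: [3.141, -0.001, -0.09]
force: [0.0, 0.9, -0.4]
grip_width: 0.0597
clock: 10.6
position: [0.5977, -0.3435, 0.062]
tool_rot: [-3.141, 0.001, -0.09]
force: [0.5, -0.1, -0.1]
grip_width: 0.0598
target [ 0.598  -0.344   0.0328] pos [ 0.5977 -0.3435  0.062 ] rot [-3.141e+00  1.000e-03 -9.000e-02] w 0.0598 | shift units [0.01 0.02 1.17] turn [-0.0001  0.0001  0.0001] clock 10.6
```

View pics/w3.png

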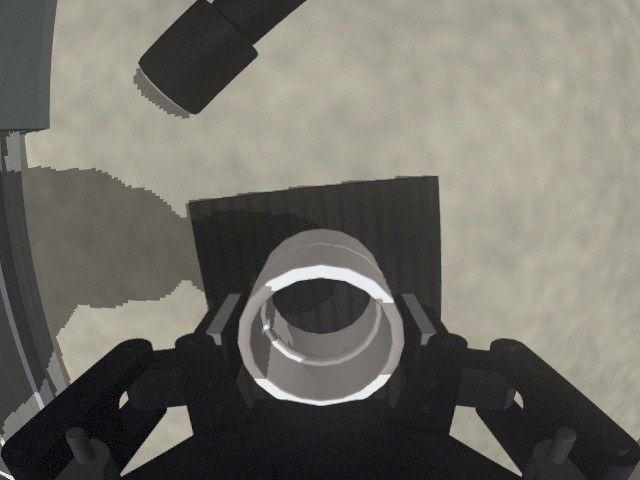

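```bash
python3 -m handwheel '[[0,0,0.6,0,0,0],[0,0,0.35,0,0,0],[0,0,0.18,0,0,0],[0,0,0,0,0,0],[0,0,0,0,0,0]]'
python3 -m handwheel '[[0,0,0,0,0,0],[0,0,0,0,0,0],[0,0,0,0,0,0],[0,0,0,0,0,0],[0,0,-0.4,0,0,0],[0,0,-0.8,0,0,0],[0,0,-1,0,0,0],[0,0,-1,0,0,0]]' -1
python3 - <<'E'
from go import *
f=bot.grab_frame("wrist"); cv2.imwrite("pics/w4.png",f["pixels"])
go(*loc(-.0225,.049),.19)
E
```

```text
clock: 11.28
position: [0.5979, -0.344, 0.0346]
tool_rot: [3.141, -0.0, -0.09]
force: [-0.8, -0.3, -0.6]
grip_width: 0.0595
clock: 12.28
position: [0.598, -0.3441, 0.1167]
tool_rot: [3.141, -0.001, -0.09]
force: [0.2, -0.1, 0.8]
grip_width: 0.0857
target [0.6004 0.0347 0.19  ] pos [ 0.5994 -0.3448  0.1203] rot [ 3.14  -0.005 -0.09 ] w 0.0854 | shift units [ -1.31 -15.12  -2.83] turn [ 0.0003 -0.0008 -0.    ] clock 12.32
```

View pics/w4.png

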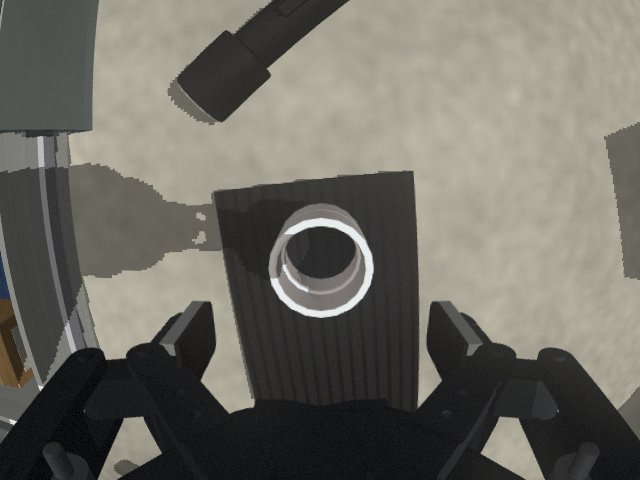

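```bash
python3 -m handwheel '[[0,-0.4,-1,0,0,0],[-0.08,-0.8,-1,0,0,0],[-0.08,-1,-0.85,0,0,0],[-0.08,-1,0,0,0,0],[-0.08,-1,0,0,0,0],[-0.08,-1,0,0,0,0],[-0.08,-1,0,0,0,0],[-0.08,-1,0,0,0,0]]'
python3 -m handwheel '[[-0.08,-1,0,0,0,0],[-0.08,-1,0,0,0,0],[-0.08,-1,0,0,0,0],[-0.08,-1,0,0,0,0],[-0.08,-1,0,0,0,0],[-0.08,-1,0,0,0,0],[-0.08,-0.6,0,0,0,0],[-0.08,-0.3,0,0,0,0]]'
python3 -m handwheel '[[-0.08,0,0,0,0,0],[0,0,0,0,0,0]]'
python3 - <<'E'
from go import *
from fit import *
go(.6006,.035,.047)
f=bot.grab_frame("wrist")
b=fit(f,"tin",.022,(.6006,.035),0,False,True); print(b)
E
```

```text
clock: 13.32
position: [0.6, -0.1618, 0.1871]
tool_rot: [-3.141, -0.001, -0.089]
force: [0.8, 0.4, 0.0]
grip_width: 0.0858
clock: 14.32
position: [0.5995, 0.0107, 0.1862]
tool_rot: [-3.142, -0.0, -0.089]
force: [0.6, -0.2, -0.3]
grip_width: 0.0856
clock: 14.58
position: [0.5974, 0.0091, 0.1857]
tool_rot: [3.141, -0.0, -0.091]
force: [-0.3, -0.8, -0.0]
grip_width: 0.0854
target [0.6006 0.035  0.047 ] pos [0.5974 0.0091 0.1857] rot [ 3.141 -0.    -0.091] w 0.0854 | shift units [ 0.03 -1.05  5.55] turn [ 0.0001 -0.     -0.0002] clock 14.57
None
```

```bash
python3 -m handwheel '[[0.03,-0.55,0.3,0,0,0],[0,-0.5,0.8,0,0,0],[0,0,0.5,0,0,0],[0,0,0,0,0,0]]'
python3 - <<'E'
from go import *
from fit import *
go(.6006,.035,.047)
f=bot.grab_frame("wrist"); cv2.imwrite("pics/w5.png",f["pixels"])
print(fit(f,"tin",.022,(.6006,.035),0,False,True))
E
```

```text
clock: 15.18
position: [0.6002, 0.0359, 0.1445]
tool_rot: [3.141, 0.002, -0.09]
force: [1.1, -0.4, -0.0]
grip_width: 0.0851
target [0.6006 0.035  0.047 ] pos [0.6002 0.0359 0.1445] rot [ 3.141e+00  2.000e-03 -9.000e-02] w 0.0851 | shift units [0.03 0.03 3.9 ] turn [0.0001 0.0003 0.    ] clock 15.18
(array([0.60090546, 0.03541141]), np.float64(0.9618620516982065), 0.6)
```

View pics/w5.png

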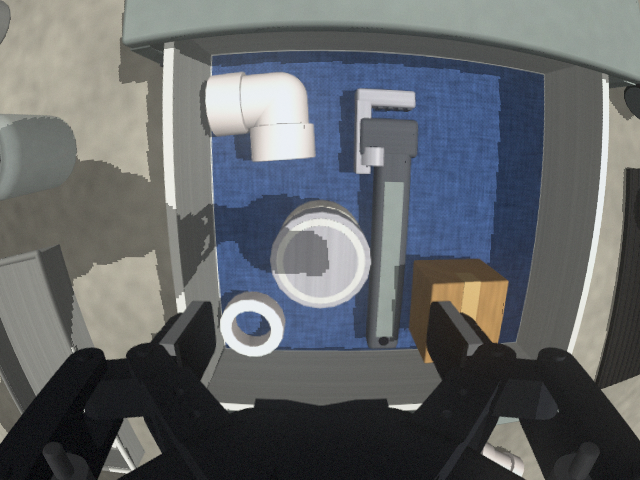

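```bash
python3 -m handwheel '[[0.03,0.02,0.8,0,0,0],[0,0,1,0,0,0],[0,0,1,0,0,0],[0,0,0.7,0,0,0],[0,0,0.4,0,0,0],[0,0,0,0,0,0]]'
python3 -m handwheel '[[0,0,0,0,0,0],[0,0,0,0,0,0],[0,0,0,0,0,0],[0,0,0,0,0,0],[0,0,0,0,0,0],[0,0,0,0,0,0]]' 1 50
python3 - <<'E'
from go import *
go(.513,-.345,.18)
E
```

```text
clock: 16.02
position: [0.6013, 0.0355, 0.0479]
tool_rot: [3.142, 0.0, -0.09]
force: [0.0, -0.3, 0.6]
grip_width: 0.0856
clock: 16.77
position: [0.602, 0.0356, 0.0492]
tool_rot: [-3.141, -0.002, -0.09]
force: [-1.9, 0.1, 7.2]
grip_width: 0.0587
target [ 0.513 -0.345  0.18 ] pos [0.602  0.0356 0.0492] rot [-3.141e+00 -2.000e-03 -9.000e-02] w 0.0587 | shift units [-2.17 15.48 -5.24] turn [-0.0001 -0.0003 -0.    ] clock 16.77
```

```bash
python3 -m handwheel '[[0,0,-0.4,0,0,0],[0,0,-0.8,0,0,0],[0,0,-1,0,0,0],[0,0,-1,0,0,0],[0,0,-1,0,0,0],[0,0,-1,0,0,0],[0,0.5,0,0,0,0],[-0.1,1,0,0,0,0]]'
python3 -m handwheel '[[-0.16,1,0,0,0,0],[-0.16,1,0,0,0,0],[-0.16,1,0,0,0,0],[-0.16,1,0,0,0,0],[-0.16,1,0,0,0,0],[-0.16,1,0,0,0,0],[-0.16,1,0,0,0,0],[-0.16,1,0,0,0,0]]'
python3 -m handwheel '[[-0.16,1,0,0,0,0],[-0.16,1,0,0,0,0],[-0.16,1,0,0,0,0],[-0.16,1,0,0,0,0],[-0.16,1,0,0,0,0],[0,0.6,0.5,0,0,0],[0,0.4,0.8,0,0,0],[0,0,1,0,0,0]]'
python3 -m handwheel '[[0,0,1,0,0,0],[0,0,0.5,0,0,0],[0,0,0,0,0,0]]'
python3 - <<'E'
from go import *
f=bot.grab_frame("wrist"); cv2.imwrite("pics/w6.png",f["pixels"])
go(.513,-.345,.0335)
E
```

```text
clock: 17.77
position: [0.5953, -0.0019, 0.1783]
tool_rot: [-3.141, -0.0, -0.089]
force: [0.9, -0.2, -2.4]
grip_width: 0.0586
clock: 18.77
position: [0.5447, -0.1994, 0.1778]
tool_rot: [3.141, 0.001, -0.091]
force: [-0.1, -0.3, -2.7]
grip_width: 0.0587
clock: 19.77
position: [0.5119, -0.3457, 0.1186]
tool_rot: [-3.141, 0.001, -0.09]
force: [0.0, 0.4, -2.6]
grip_width: 0.0584
clock: 20.15
position: [0.5119, -0.3449, 0.0818]
tool_rot: [-3.141, 0.002, -0.089]
force: [0.0, 0.3, -2.0]
grip_width: 0.0586
target [ 0.513  -0.345   0.0335] pos [ 0.5124 -0.3452  0.0828] rot [-3.141  0.    -0.09 ] w 0.0589 | shift units [ 0.03 -0.01  1.97] turn [-0.0001  0.0001  0.0001] clock 20.2
```

View pics/w6.png

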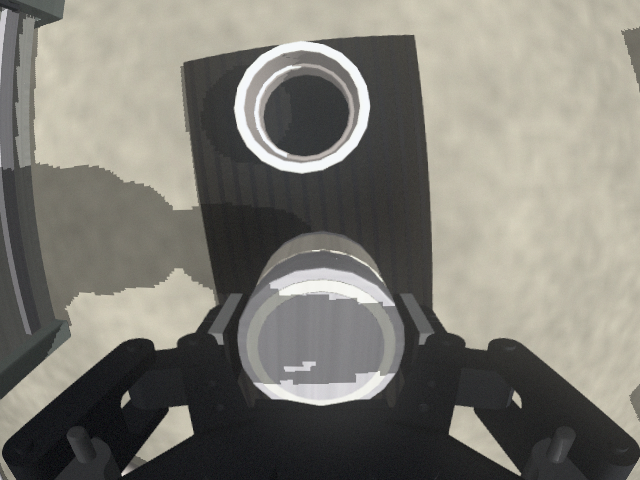

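Tin held upright over the mat, clear of the coupling. Lower and release.

```bash
python3 -m handwheel '[[0,0,0.8,0,0,0],[0,0,0.6,0,0,0],[0,0,0.35,0,0,0],[0,0,0.18,0,0,0],[0,0,0,0,0,0],[0,0,0,0,0,0]]'
python3 -m handwheel '[[0,0,0,0,0,0],[0,0,0,0,0,0],[0,0,0,0,0,0],[0,0,0,0,0,0],[0,0,-0.4,0,0,0],[0,0,-0.8,0,0,0],[0,0,-1,0,0,0],[0,0,-1,0,0,0]]' -1
python3 - <<'E'
from go import *
go(.5462,-.059,.185)
E
```

```text
clock: 20.95
position: [0.5125, -0.3456, 0.0352]
tool_rot: [3.141, -0.001, -0.09]
force: [-0.1, 0.1, -2.6]
grip_width: 0.0583
clock: 21.95
position: [0.5125, -0.3456, 0.1171]
tool_rot: [3.141, -0.001, -0.09]
force: [0.2, 0.1, -0.3]
grip_width: 0.0853
target [ 0.5462 -0.059   0.185 ] pos [ 0.5125 -0.3456  0.1171] rot [ 3.141e+00 -1.000e-03 -9.000e-02] w 0.0853 | shift units [  0.31 -11.54  -2.72] turn [ 0.0001 -0.0002 -0.    ] clock 21.95
```

```bash
python3 -m handwheel '[[0,-0.4,-1,0,0,0],[0.03,-1,-1,0,0,0],[0.03,-1,-0.7,0,0,0],[0.03,-1,0,0,0,0],[0.03,-1,0,0,0,0],[0.03,-1,0,0,0,0],[0.03,-1,0,0,0,0],[0.03,-1,0,0,0,0]]'
python3 -m handwheel '[[0.03,-1,0,0,0,0],[0.03,-1,0,0,0,0],[0.03,-1,0,0,0,0],[0.03,-0.7,0.3,0,0,0],[0,-0.4,0.8,0,0,0],[0,0,0.5,0,0,0],[0,0,0,0,0,0]]'
python3 - <<'E'
from go import *
from fit import *
go(.5462,-.059,.047)
f=bot.grab_frame("wrist"); cv2.imwrite("pics/w7.png",f["pixels"])
print(fit(f,"carton",.022,(.5462,-.059),YAW,False,True))
E
```

```text
clock: 22.95
position: [0.5343, -0.161, 0.1839]
tool_rot: [3.141, -0.001, -0.09]
force: [-0.1, -0.5, -1.2]
grip_width: 0.0855
clock: 23.82
position: [0.5458, -0.0605, 0.1417]
tool_rot: [3.141, 0.001, -0.091]
force: [-0.0, 0.0, -0.5]
grip_width: 0.0856
target [ 0.5462 -0.059   0.047 ] pos [ 0.5458 -0.0605  0.1417] rot [ 3.141e+00  1.000e-03 -9.100e-02] w 0.0856 | shift units [ 0.01 -0.06  3.79] turn [ 0.0001  0.0002 -0.0001] clock 23.82
(array([ 0.54663592, -0.05898275]), np.float64(0.9679641561066424), 0.63)
```

View pics/w7.png

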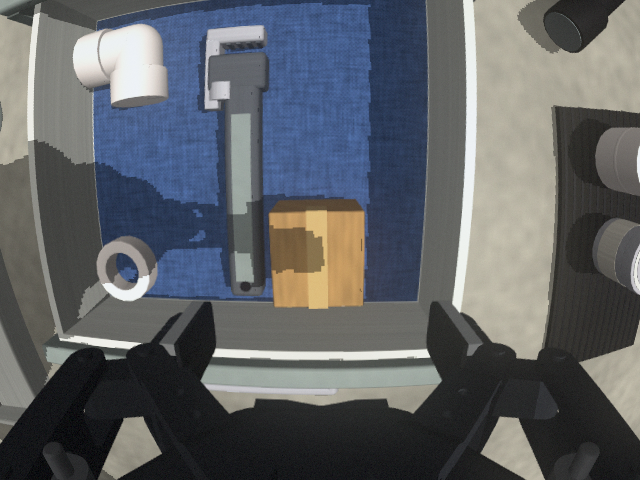

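```bash
python3 -m handwheel '[[0.01,-0.06,0.8,0,0,0],[0,0,1,0,0,0],[0,0,1,0,0,0],[0,0,0.6,0,0,0],[0,0,0.4,0,0,0],[0,0,0,0,0,0]]'
python3 -m handwheel '[[0,0,0,0,0,0],[0,0,0,0,0,0],[0,0,0,0,0,0],[0,0,0,0,0,0],[0,0,0,0,0,0],[0,0,0,0,0,0]]' 1 50
python3 - <<'E'
from go import *
go(.428,-.3465,.18)
E
```

```text
clock: 24.68
position: [0.5467, -0.0585, 0.0472]
tool_rot: [3.142, 0.0, -0.09]
force: [0.6, 0.7, -0.4]
grip_width: 0.0853
clock: 25.42
position: [0.5473, -0.0584, 0.0483]
tool_rot: [-3.141, -0.002, -0.09]
force: [-1.4, -0.1, 8.9]
grip_width: 0.0549
target [ 0.428  -0.3465  0.18  ] pos [ 0.5473 -0.0584  0.0483] rot [-3.141e+00 -2.000e-03 -9.000e-02] w 0.0549 | shift units [-3.71 11.91 -5.28] turn [-0.     -0.0002  0.    ] clock 25.43
```

```bash
python3 -m handwheel '[[0,0,-0.4,0,0,0],[0,0,-0.8,0,0,0],[0,0,-1,0,0,0],[0,0,-1,0,0,0],[0,0,-1,0,0,0],[0,0,-1,0,0,0],[-0.1,0.5,0,0,0,0],[-0.3,1,0,0,0,0]]'
python3 -m handwheel '[[-0.33,1,0,0,0,0],[-0.33,1,0,0,0,0],[-0.33,1,0,0,0,0],[-0.33,1,0,0,0,0],[-0.33,1,0,0,0,0],[-0.33,1,0,0,0,0],[-0.33,1,0,0,0,0],[-0.33,1,0,0,0,0]]'
python3 -m handwheel '[[-0.33,1,0,0,0,0],[-0.33,0.9,0.2,0,0,0],[0,0.4,0.6,0,0,0],[0,0.1,1,0,0,0],[0,0,1,0,0,0],[0,0,0.7,0,0,0],[0,0,0.3,0,0,0],[0,0,0,0,0,0]]'
python3 - <<'E'
from go import *
f=bot.grab_frame("wrist"); cv2.imwrite("pics/w8.png",f["pixels"])
go(.428,-.3465,.0325)
E
```

```text
clock: 26.42
position: [0.533, -0.0951, 0.1771]
tool_rot: [-3.141, 0.0, -0.089]
force: [0.2, -0.6, -3.0]
grip_width: 0.0547
clock: 27.42
position: [0.4483, -0.2893, 0.1767]
tool_rot: [-3.141, 0.001, -0.09]
force: [-0.0, 0.2, -2.1]
grip_width: 0.0553
clock: 28.42
position: [0.4279, -0.3462, 0.0821]
tool_rot: [-3.141, 0.0, -0.09]
force: [-0.3, -0.1, -2.7]
grip_width: 0.0548
target [ 0.428  -0.3465  0.0325] pos [ 0.4281 -0.3465  0.0826] rot [ 3.141 -0.    -0.09 ] w 0.0551 | shift units [-0.  0.  2.] turn [ 0.     -0.0001  0.    ] clock 28.48
```

View pics/w8.png

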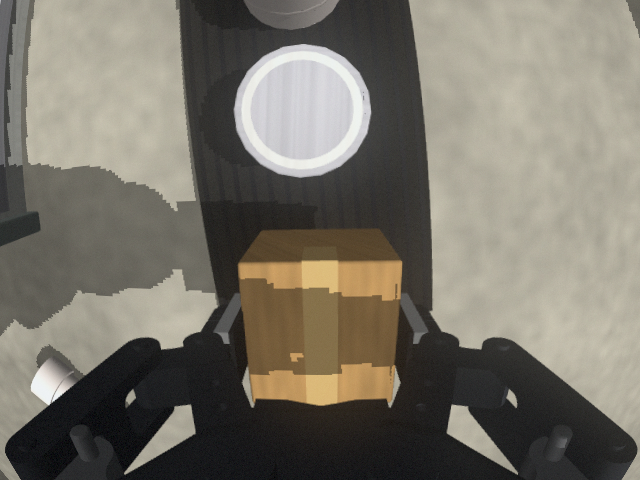

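```bash
python3 -m handwheel '[[0,0,0.8,0,0,0],[0,0,0.6,0,0,0],[0,0,0.35,0,0,0],[0,0,0.2,0,0,0],[0,0,0,0,0,0],[0,0,0,0,0,0]]'
python3 -m handwheel '[[0,0,0,0,0,0],[0,0,0,0,0,0],[0,0,0,0,0,0],[0,0,0,0,0,0],[0,0,-0.4,0,0,0],[0,0,-0.8,0,0,0],[0,0,-1,0,0,0],[0,0,-1,0,0,0]]' -1
python3 - <<'E'
from go import *
from fit import *
go(.6095,-.0142,.15)
f=bot.grab_frame("scene"); cv2.imwrite("pics/s2.png",f["pixels"][150:400,50:450])
for k,x0 in (("coupling",(.598,-.344)),("tin",(.513,-.345)),("carton",(.428,-.346))):
    print(k,fit(f,k,.006,x0,YAW))
E
```

```text
clock: 29.22
position: [0.4281, -0.3465, 0.0339]
tool_rot: [3.141, -0.001, -0.09]
force: [-0.6, 0.3, -0.8]
grip_width: 0.055
clock: 30.22
position: [0.4279, -0.3464, 0.115]
tool_rot: [3.141, -0.0, -0.09]
force: [0.2, 0.2, 0.6]
grip_width: 0.0854
target [ 0.6095 -0.0142  0.15  ] pos [ 0.4279 -0.3464  0.115 ] rot [ 3.141 -0.    -0.09 ] w 0.0854 | shift units [  6.04 -13.89  -1.4 ] turn [ 0. -0.  0.] clock 30.23
coupling (array([ 0.59740417, -0.34382825]), np.float64(0.9437246748991813), 0.69)
tin (array([ 0.5025311 , -0.34567108]), np.float64(0.7621750895126683), 0.82)
carton (array([ 0.39602464, -0.34630342]), np.float64(0.6128566212575226), 0.75)
```

View pics/s2.png

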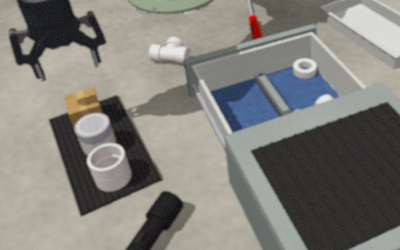

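```bash
python3 -m handwheel '[[0,0,-1,0,0,0],[0.2,-0.5,-1,0,0,0],[0.44,-1,0,0,0,0],[0.44,-1,0,0,0,0],[0.44,-1,0,0,0,0],[0.44,-1,0,0,0,0],[0.44,-1,0,0,0,0],[0.44,-1,0,0,0,0]]'
python3 -m handwheel '[[0.44,-1,0,0,0,0],[0.44,-1,0,0,0,0],[0.44,-1,0,0,0,0],[0.44,-1,0,0,0,0],[0.44,-1,0,0,0,0],[0.44,-1,0,0,0,0],[0.44,-1,0,0,0,0],[0.12,-0.4,0,0,0,0]]'
python3 -m handwheel '[[0,0,0,0,0,0]]'
python3 - <<'E'
from go import *
go(.6095,-.0142,.025)
f=bot.grab_frame("wrist")
im=f["pixels"].copy()
r=bot.trace(f,"wrench")
for q in r[:1]:
    ys,xs=np.nonzero(q["region"]); print(q["score"],q["point"],len(xs))
    P=np.array([onz(f,(x,y),.042,True)[:2] for x,y in zip(xs[::7],ys[::7])])
    c,s=np.cos(YAW),np.sin(YAW); L=(P-D[:2])@np.array([[c,-s],[s,c]])
    print("local x range",L[:,0].min(),L[:,0].max())
    for a in np.arange(-.12,.12,.02):
        m=(L[:,0]>a)&(L[:,0]<a+.02)
        if m.any(): print(round(a+.01,3),np.round([L[m,1].min(),L[m,1].max()],4))
W=[*loc(-.009,.001)]
for x,y in ((-.095,.012),(-.095,-.012),(.055,.012),(.055,-.012),(0,0)):
    p=proj(f,[*loc(-.009+x,.001+y),.042],True); cv2.circle(im,tuple(int(v) for v in p),2,(0,0,255),-1)
cv2.imwrite("pics/w9.png",im)
E
```

```text
clock: 31.42
position: [0.5132, -0.19, 0.1628]
tool_rot: [-3.141, 0.001, -0.09]
force: [-0.3, -0.2, -0.6]
grip_width: 0.0854
clock: 32.42
position: [0.6095, -0.0124, 0.1627]
tool_rot: [-3.141, 0.001, -0.088]
force: [-1.0, -0.3, 0.3]
grip_width: 0.0856
clock: 32.55
position: [0.609, -0.0138, 0.163]
tool_rot: [3.141, 0.001, -0.089]
force: [-0.3, 0.0, 0.0]
grip_width: 0.0853
target [ 0.6095 -0.0142  0.025 ] pos [ 0.609  -0.0138  0.163 ] rot [ 3.141e+00  1.000e-03 -8.900e-02] w 0.0853 | shift units [0.03 0.01 5.52] turn [0.     0.0002 0.0001] clock 32.55
0.69 [317.2, 207.9] 9097
local x range -0.10235775251742693 0.08409854180318163
-0.11 [-0.007   0.0101]
-0.09 [-0.0093  0.0141]
-0.07 [-0.0097  0.0138]
-0.05 [-0.0101  0.0134]
-0.03 [-0.01    0.0132]
-0.01 [-0.0104  0.013 ]
0.01 [-0.0107  0.0128]
0.03 [-0.0127  0.0261]
0.05 [-0.0154  0.0261]
0.07 [-0.0146  0.0259]
0.09 [-0.0117  0.0244]
```

View pics/w9.png

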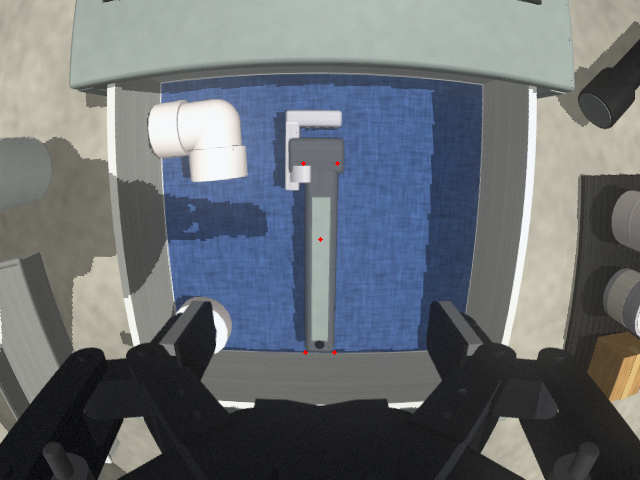

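```bash
python3 -m handwheel '[[0,0,0.8,0,0,0],[0.03,0,1,0,0,0],[0,0,1,0,0,0],[0,0,1,0,0,0],[0,0,0.6,0,0,0],[0,0,0.3,0,0,0],[0,0,0.3,0,0,0],[0,0,0,0,0,0]]'
python3 - <<'E'
from go import *
f=bot.grab_frame("wrist"); cv2.imwrite("pics/w10.png",f["pixels"])
s=bot.observe(); p=s["position"]; print(p,s["force"])
R=Ro.from_euler("xyz",s["tool_rot"]).as_matrix()
for b in (0,.013,.0187,.03):
  for sx in (-.011,.011):
    print(b,sx,proj(f,p+R@np.array([sx,.0425,-b]),True).round(),proj(f,p+R@np.array([sx,-.0425,-b]),True).round())
E
```

```text
clock: 33.65
position: [0.6102, -0.014, 0.0385]
tool_rot: [3.142, 0.0, -0.09]
force: [-0.7, -0.6, -0.5]
grip_width: 0.0855
[ 0.61036967 -0.01395781  0.03882724] [1.20207906 0.04646813 0.22187791]
0 -0.011 [416. 332.] [222. 332.]
0 0.011 [421. 285.] [217. 285.]
0.013 -0.011 [423. 347.] [214. 346.]
0.013 0.011 [429. 297.] [208. 297.]
0.0187 -0.011 [427. 354.] [211. 354.]
0.0187 0.011 [433. 303.] [204. 303.]
0.03 -0.011 [434. 370.] [203. 369.]
0.03 0.011 [442. 316.] [195. 316.]
```

View pics/w10.png

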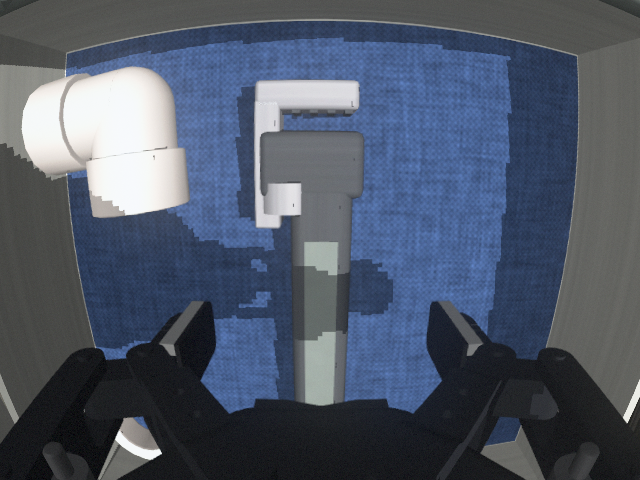

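```bash
python3 -m handwheel '[[0,0,0.3,0,0,0],[0,0,0.22,0,0,0],[0,0,0,0,0,0]]'
python3 -m handwheel '[[0,0,0,0,0,0],[0,0,0,0,0,0],[0,0,0,0,0,0],[0,0,0,0,0,0],[0,0,0,0,0,0],[0,0,0,0,0,0],[0,0,0,0,0,0],[0,0,0,0,0,0]]' 1 90
python3 -m handwheel '[[0,0,-0.4,0,0,0],[0,0,-0.4,0,0,0],[0,0,-0.4,0,0,0],[0,0,0,0,0,0]]'
python3 - <<'E'
from go import *
f=bot.grab_frame("wrist"); cv2.imwrite("pics/w11.png",f["pixels"])
go(.4783,.3489,.19,.07)
E
```

```text
clock: 34.08
position: [0.6099, -0.0139, 0.025]
tool_rot: [3.142, 0.001, -0.09]
force: [-0.7, 0.4, 0.1]
grip_width: 0.0853
clock: 35.08
position: [0.6106, -0.0139, 0.0261]
tool_rot: [-3.141, -0.001, -0.09]
force: [-0.1, 0.8, 5.7]
grip_width: 0.022
clock: 35.58
position: [0.6107, -0.014, 0.0566]
tool_rot: [-3.141, -0.001, -0.09]
force: [-0.2, -0.2, -5.3]
grip_width: 0.0218
target [0.4783 0.3489 0.19   0.07  ] pos [ 0.6104 -0.014   0.056 ] rot [-3.141e+00 -1.000e-03 -9.000e-02] w 0.0221 | shift units [ -6.56 -13.98  -5.36] turn [-0.     -0.0001 -0.0255] clock 35.62
```

View pics/w11.png

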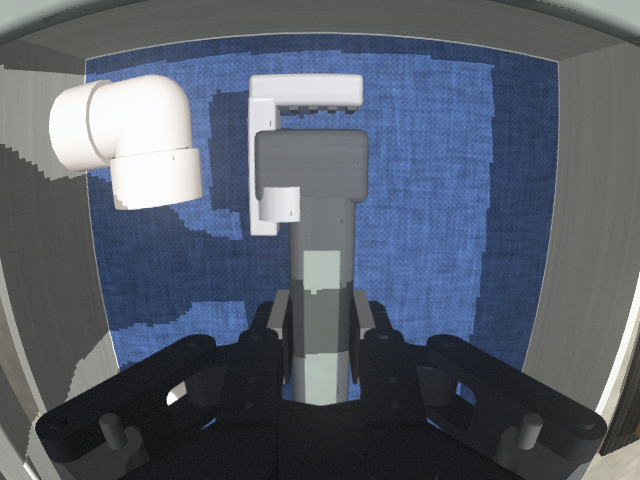

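```bash
python3 -m handwheel '[[0,0,-0.8,0,0,0],[0,0,-1,0,0,0],[0,0,-1,0,0,0],[0,0,-1,0,0,0],[0,0,-1,0,0,0],[0,0,-0.5,0,0,0],[-0.6,-0.4,0,0,0,0],[-0.7,-0.8,0,0,0,0]]'
python3 -m handwheel '[[-0.7,-1,0,0,0,0],[-0.7,-1,0,0,0,0],[-0.7,-1,0,0,0,0],[-0.7,-1,0,0,0,0],[-0.7,-1,0,0,0,0],[-0.7,-1,0,0,0,0],[-0.6,-1,0,0,0,0],[-0.46,-1,0,0,0,0]]'
python3 -m handwheel '[[0,-1,0,0,0,0],[0,-1,0,0,0,0],[0,-1,0,0,0,0],[0,-1,0,0,0,0],[0,-0.6,0,0,0,-0.009],[0,0,0,0,0,-0.0165],[0,0,0,0,0,0],[0,0,0,0,0,0]]'
python3 - <<'E'
from go import *
f=bot.grab_frame("wrist"); cv2.imwrite("pics/w12.png",f["pixels"])
go(.4783,.3489,.009,.08)
E
```

```text
clock: 36.62
position: [0.58, 0.0184, 0.1882]
tool_rot: [3.141, 0.0, -0.091]
force: [0.0, 0.3, -5.0]
grip_width: 0.0218
clock: 37.62
position: [0.4668, 0.2306, 0.1882]
tool_rot: [3.141, 0.0, -0.09]
force: [0.5, 0.2, -4.1]
grip_width: 0.0218
clock: 38.62
position: [0.4781, 0.3439, 0.188]
tool_rot: [3.141, 0.0, 0.068]
force: [0.5, 0.8, -6.4]
grip_width: 0.0214
target [0.4783 0.3489 0.009  0.08  ] pos [0.478  0.344  0.1881] rot [3.141 0.    0.068] w 0.0218 | shift units [ 0.02 -0.19  7.16] turn [ 0.      0.     -0.0018] clock 38.67
```

View pics/w12.png

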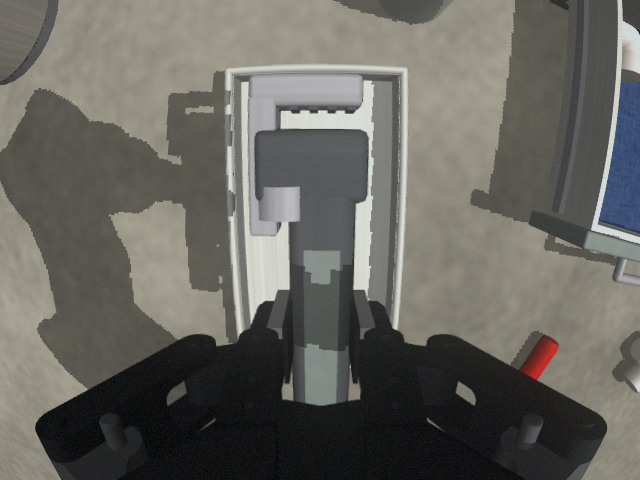

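```bash
python3 -m handwheel '[[0,-0.2,0.8,0,0,0],[0,0,1,0,0,0],[0,0,1,0,0,0],[0,0,1,0,0,0],[0,0,1,0,0,0],[0,0,1,0,0,0],[0,0,0.7,0,0,0],[0,0,0.3,0,0,0]]'
python3 -m handwheel '[[0,0,0.2,0,0,0],[0,0,0.1,0,0,0],[0,0,0,0,0,0],[0,0,0,0,0,0]]'
python3 - <<'E'
from go import *
go(.4783,.3489,.008,.08)
f=bot.grab_frame("wrist"); cv2.imwrite("pics/w13.png",f["pixels"])
E
```

```text
clock: 39.67
position: [0.4774, 0.3492, 0.0173]
tool_rot: [3.141, 0.001, 0.07]
force: [0.6, 0.3, -5.1]
grip_width: 0.0218
clock: 40.17
position: [0.4777, 0.3495, 0.0109]
tool_rot: [-3.141, -0.0, 0.07]
force: [-0.2, 0.5, -5.4]
grip_width: 0.0218
target [0.4783 0.3489 0.008  0.08  ] pos [0.4777 0.3495 0.0109] rot [-3.141 -0.     0.07 ] w 0.0218 | shift units [0.02 0.03 0.12] turn [-0.     -0.0001 -0.0016] clock 40.17
```

View pics/w13.png

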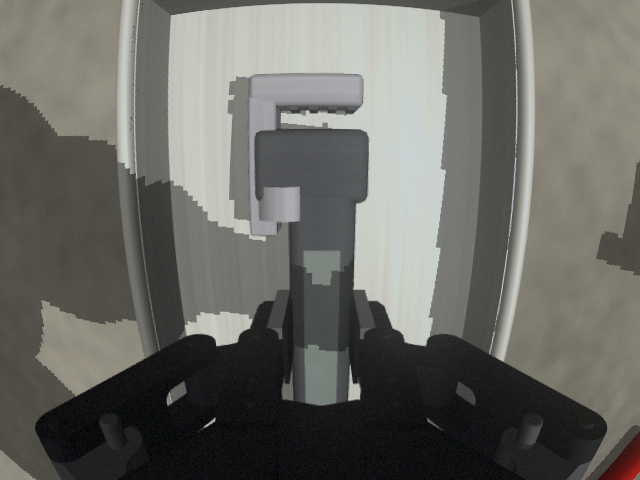

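```bash
python3 -m handwheel '[[0,0,0.06,0,0,0],[0,0,0.06,0,0,0],[0,0,0,0,0,0]]'
python3 -m handwheel '[[0,0,0,0,0,0],[0,0,0,0,0,0],[0,0,0,0,0,0],[0,0,0,0,0,0],[0,0,-0.4,0,0,0],[0,0,-0.8,0,0,0],[0,0,-1,0,0,0],[0,0,-1,0,0,0]]' 0.1
python3 -m handwheel '[[0,0,-1,0,0,0],[0,0,-1,0,0,0.0126],[0,0,-1,0,0,0.0126],[0,0,0,0,0,0]]' -1
python3 - <<'E'
from go import *
f=bot.grab_frame("wrist"); cv2.imwrite("pics/w14.png",f["pixels"])
g=bot.grab_frame("top"); cv2.imwrite("pics/t14.png",g["pixels"])
go(.5979,-.344,.17)
E
```

```text
clock: 40.6
position: [0.4776, 0.3494, 0.0081]
tool_rot: [3.142, -0.0, 0.07]
force: [-3.1, -2.1, 7.6]
grip_width: 0.0214
clock: 41.6
position: [0.4777, 0.3495, 0.0898]
tool_rot: [-3.141, -0.001, 0.07]
force: [1.3, 0.7, 0.7]
grip_width: 0.0385
clock: 42.1
position: [0.4783, 0.3501, 0.1657]
tool_rot: [-3.139, -0.003, -0.089]
force: [-0.2, -0.1, 0.3]
grip_width: 0.0857
target [ 0.5979 -0.344   0.17  ] pos [0.4775 0.3495 0.1633] rot [-3.141e+00 -1.000e-03 -8.700e-02] w 0.0857 | shift units [ 7.21 27.22 -0.28] turn [-0.0001 -0.0001  0.0005] clock 42.2
```

View pics/w14.png

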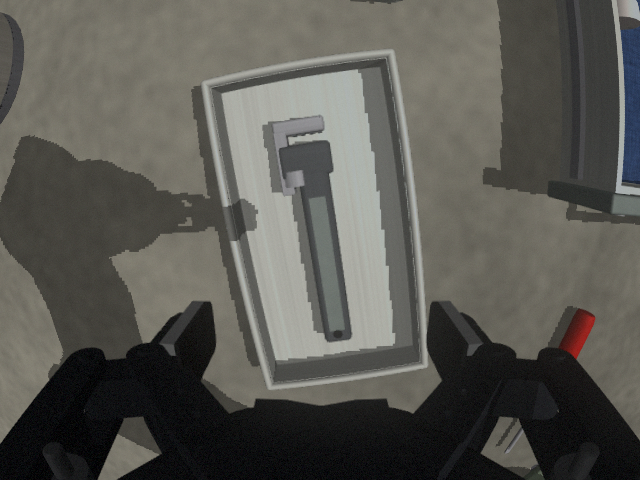

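View pics/t14.png

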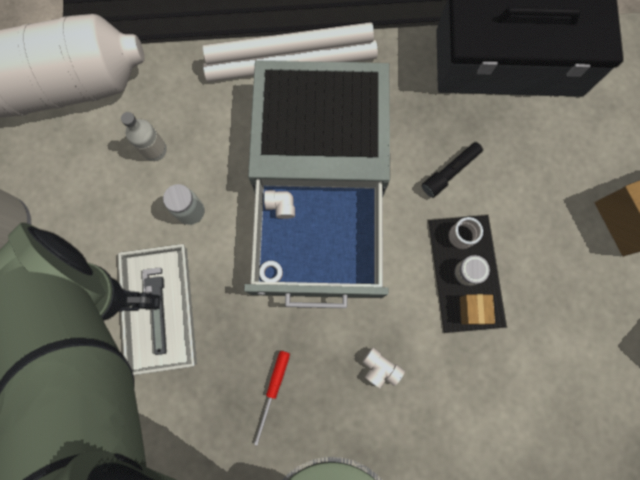

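```bash
python3 -m handwheel '[[0.1,0.5,-0.3,0,0,0],[0.26,1,0,0,0,0],[0.26,1,0,0,0,0],[0.26,1,0,0,0,0],[0.26,1,0,0,0,0],[0.26,1,0,0,0,0],[0.26,1,0,0,0,0],[0.26,1,0,0,0,0]]'
python3 -m handwheel '[[0.26,1,0,0,0,0],[0.26,1,0,0,0,0],[0.26,1,0,0,0,0],[0.26,1,0,0,0,0],[0.26,1,0,0,0,0],[0.26,1,0,0,0,0],[0.26,1,0,0,0,0],[0.26,1,0,0,0,0]]'
python3 -m handwheel '[[0.26,1,0,0,0,0],[0.26,1,0,0,0,0],[0.26,1,0,0,0,0],[0.26,1,0,0,0,0],[0.26,1,0,0,0,0],[0.26,1,0,0,0,0],[0.26,1,0,0,0,0],[0.26,1,0,0,0,0]]'
python3 -m handwheel '[[0.3,1,0,0,0,0],[0.3,1,0,0,0,0],[0.3,1,0,0,0,0],[0.2,0.7,0,0,0,0],[0,0,0,0,0,0]]'
python3 - <<'E'
from go import *
from fit import *
go(.5979,-.344,.034)
f=bot.grab_frame("wrist"); cv2.imwrite("pics/w15.png",f["pixels"])
for k,x0 in (("coupling",(.598,-.344)),("tin",(.513,-.345)),("carton",(.428,-.346))):
    print(k,fit(f,k,.006,x0,YAW,False,True))
E
```

```text
clock: 43.2
position: [0.5087, 0.1565, 0.1701]
tool_rot: [3.141, 0.001, -0.088]
force: [-0.7, -0.9, 0.3]
grip_width: 0.0852
clock: 44.2
position: [0.5425, -0.0472, 0.17]
tool_rot: [3.141, 0.001, -0.088]
force: [0.5, 0.4, 0.2]
grip_width: 0.0854
clock: 45.2
position: [0.5764, -0.2508, 0.17]
tool_rot: [-3.141, 0.001, -0.088]
force: [-0.1, 0.4, -0.7]
grip_width: 0.0855
clock: 45.82
position: [0.5957, -0.3452, 0.1697]
tool_rot: [3.141, 0.001, -0.09]
force: [-0.2, 1.1, 0.4]
grip_width: 0.0851
target [ 0.5979 -0.344   0.034 ] pos [ 0.5957 -0.3452  0.1697] rot [ 3.141e+00  1.000e-03 -9.000e-02] w 0.0851 | shift units [ 0.09 -0.06  5.43] turn [0.     0.0001 0.    ] clock 45.83
coupling (array([ 0.5983437 , -0.34462662]), np.float64(0.9689955553532964), 0.62)
tin (array([ 0.51205067, -0.34605875]), np.float64(0.9515493584454902), 0.74)
carton (array([ 0.42791302, -0.34688562]), np.float64(0.3072645826264063), 0.66)
```

View pics/w15.png

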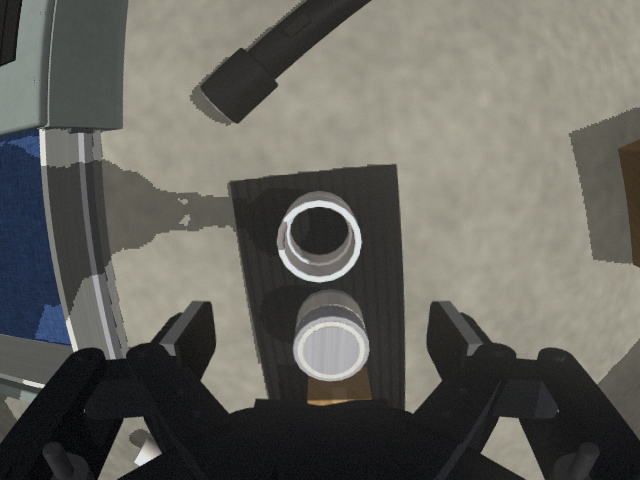

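```bash
python3 -m handwheel '[[0.1,-0.05,0.8,0,0,0],[0,0,1,0,0,0],[0,0,1,0,0,0],[0,0,1,0,0,0],[0,0,0.8,0,0,0],[0,0,0.5,0,0,0],[0,0,0.3,0,0,0],[0,0,0,0,0,0]]'
python3 -m handwheel '[[0,0,0,0,0,0],[0,0,0,0,0,0],[0,0,0,0,0,0],[0,0,0,0,0,0],[0,0,0,0,0,0],[0,0,0,0,0,0]]' 1 35
python3 -m handwheel '[[0,0,-0.4,0,0,0],[0,0,-0.8,0,0,0],[0,0,-1,0,0,0],[0,0,-1,0,0,0],[0,0,-1,0,0,0],[0,0,-1,0,0,0],[0,0,-0.6,0,0,0],[0,0,0,0,0,0]]'
python3 - <<'E'
from go import *
go(.6147,-.0645,.18)
E
```

```text
clock: 47.02
position: [0.5991, -0.3427, 0.0349]
tool_rot: [-3.142, 0.0, -0.088]
force: [0.1, 0.1, -0.1]
grip_width: 0.0853
clock: 47.78
position: [0.5995, -0.343, 0.0362]
tool_rot: [3.141, -0.001, -0.088]
force: [-2.2, 0.7, 8.1]
grip_width: 0.0595
clock: 48.78
position: [0.5996, -0.343, 0.1815]
tool_rot: [3.141, -0.002, -0.088]
force: [-0.0, 0.4, -1.2]
grip_width: 0.0593
target [ 0.6147 -0.0645  0.18  ] pos [ 0.5996 -0.343   0.1815] rot [ 3.141e+00 -2.000e-03 -8.800e-02] w 0.0593 | shift units [ -0.38 -11.15   0.05] turn [ 0.0001 -0.0003  0.0003] clock 48.77
```

```bash
python3 -m handwheel '[[0,-0.4,0,0,0,0],[-0.03,-0.8,0,0,0,0],[-0.03,-1,0,0,0,0],[-0.03,-1,0,0,0,0],[-0.03,-1,0,0,0,0],[-0.03,-1,0,0,0,0],[-0.03,-1,0,0,0,0],[-0.03,-1,0,0,0,0]]'
python3 -m handwheel '[[-0.03,-1,0,0,0,0],[-0.03,-1,0,0,0,0],[-0.03,-1,0,0,0,0],[-0.03,-0.6,0.4,0,0,0],[0,-0.35,0.8,0,0,0],[0,0,1,0,0,0],[0,0,0.8,0,0,0],[0,0,0,0,0,0]]'
python3 - <<'E'
from go import *
go(.6155,-.0645,.052)
f=bot.grab_frame("wrist"); cv2.imwrite("pics/w16.png",f["pixels"])
E
```

```text
clock: 49.78
position: [0.6096, -0.1601, 0.1799]
tool_rot: [-3.141, 0.0, -0.087]
force: [1.4, 0.6, -1.5]
grip_width: 0.0594
clock: 50.78
position: [0.6141, -0.0637, 0.1033]
tool_rot: [3.141, 0.003, -0.088]
force: [-0.2, -0.2, -1.3]
grip_width: 0.0598
target [ 0.6155 -0.0645  0.052 ] pos [ 0.6141 -0.0637  0.1033] rot [ 3.141e+00  3.000e-03 -8.800e-02] w 0.0598 | shift units [0.06 0.03 2.05] turn [0.     0.0005 0.0004] clock 50.77
```

View pics/w16.png

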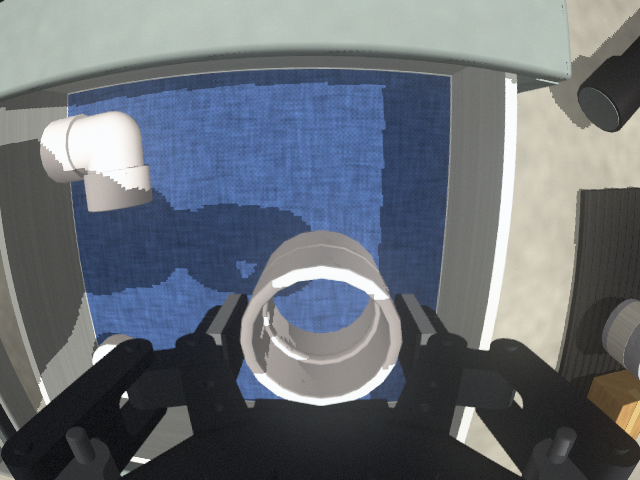

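```bash
python3 -m handwheel '[[0.05,0.03,0.8,0,0,0],[0,0,0.7,0,0,0],[0,0,0.35,0,0,0],[0,0,0.18,0,0,0],[0,0,0,0,0,0],[0,0,0,0,0,0]]'
python3 -m handwheel '[[0,0,0,0,0,0],[0,0,0,0,0,0],[0,0,0,0,0,0],[0,0,0,0,0,0],[0,0,-0.4,0,0,0],[0,0,-0.8,0,0,0],[0,0,-1,0,0,0],[0,0,-1,0,0,0]]' -1
python3 -m handwheel '[[0,0,-1,0,0,0],[0,0,-0.6,0,0,0]]'
python3 - <<'E'
from go import *
from fit import *
f=bot.grab_frame("wrist"); cv2.imwrite("pics/w17.png",f["pixels"])
print(fit(f,"coupling",.022,(.6148,-.0642),YAW,False,True))
go(.5124,-.3457,.17)
E
```

```text
clock: 51.58
position: [0.6168, -0.0653, 0.0547]
tool_rot: [-3.142, -0.001, -0.088]
force: [-0.4, 0.3, -0.9]
grip_width: 0.0596
clock: 52.58
position: [0.6168, -0.0652, 0.1366]
tool_rot: [-3.142, -0.001, -0.088]
force: [1.0, -0.6, -0.1]
grip_width: 0.0849
clock: 52.82
position: [0.6171, -0.0652, 0.1769]
tool_rot: [-3.141, -0.002, -0.088]
force: [-0.4, 0.4, -0.1]
grip_width: 0.0859
(array([ 0.61584844, -0.0656938 ]), np.float64(0.9543449311355229), 0.89)
target [ 0.5124 -0.3457  0.17  ] pos [ 0.6174 -0.0653  0.1765] rot [-3.141e+00 -3.000e-03 -8.800e-02] w 0.0856 | shift units [-3.2  11.54  0.25] turn [-0.     -0.0005  0.0003] clock 52.92
```

View pics/w17.png

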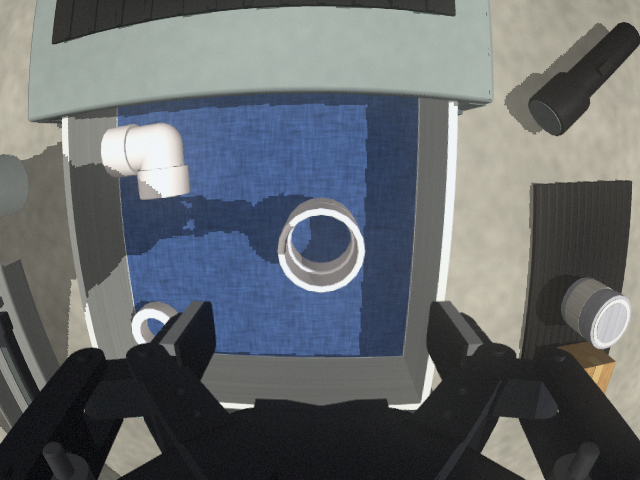

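```bash
python3 -m handwheel '[[-0.1,0.5,0,0,0,0],[-0.28,1,0,0,0,0],[-0.28,1,0,0,0,0],[-0.28,1,0,0,0,0],[-0.28,1,0,0,0,0],[-0.28,1,0,0,0,0],[-0.28,1,0,0,0,0],[-0.28,1,0,0,0,0]]'
python3 -m handwheel '[[-0.28,1,0,0,0,0],[-0.28,1,0,0,0,0],[-0.28,1,0,0,0,0],[-0.28,0.7,0.3,0,0,0],[0,0.3,0.8,0,0,0],[0,0,0.5,0,0,0],[0,0,0,0,0,0]]'
python3 - <<'E'
from go import *
from fit import *
f=bot.grab_frame("wrist")
print(fit(f,"tin",.006,(.5124,-.3457),YAW,False,True))
go(.5128,-.3457,.0335)
E
```

```text
clock: 53.92
position: [0.5474, -0.2489, 0.1732]
tool_rot: [-3.141, 0.002, -0.089]
force: [-0.0, -0.4, 0.4]
grip_width: 0.0851
clock: 54.8
position: [0.512, -0.3432, 0.1326]
tool_rot: [-3.14, 0.002, -0.087]
force: [1.0, 0.5, 0.2]
grip_width: 0.0855
(array([ 0.51167264, -0.34596796]), np.float64(0.9546605590932115), 0.74)
target [ 0.5128 -0.3457  0.0335] pos [ 0.5126 -0.3438  0.1342] rot [-3.141  0.    -0.087] w 0.0853 | shift units [0.01 0.08 4.03] turn [-0.0001  0.      0.0005] clock 54.9
```

```bash
python3 -m handwheel '[[0,0.08,0.8,0,0,0],[0,0,1,0,0,0],[0,0,1,0,0,0],[0,0,0.8,0,0,0],[0,0,0.4,0,0,0],[0,0,0,0,0,0]]'
python3 -m handwheel '[[0,0,0,0,0,0],[0,0,0,0,0,0],[0,0,0,0,0,0],[0,0,0,0,0,0],[0,0,0,0,0,0],[0,0,0,0,0,0]]' 1 50
python3 -m handwheel '[[0,0,-0.4,0,0,0],[0,0,-0.8,0,0,0],[0,0,-1,0,0,0],[0,0,-1,0,0,0],[0,0,-1,0,0,0],[0,0,-1,0,0,0],[0,0,-0.6,0,0,0],[0,0,0,0,0,0]]'
python3 - <<'E'
from go import *
go(.6018,.035,.18)
E
```

```text
clock: 55.65
position: [0.5118, -0.3464, 0.0338]
tool_rot: [-3.141, 0.001, -0.088]
force: [-0.2, -0.1, 0.3]
grip_width: 0.0855
clock: 56.4
position: [0.5124, -0.3468, 0.0355]
tool_rot: [3.141, -0.001, -0.088]
force: [-2.5, 1.4, 8.0]
grip_width: 0.0585
clock: 57.4
position: [0.5123, -0.3469, 0.1806]
tool_rot: [3.141, -0.002, -0.088]
force: [-0.2, 0.7, -3.0]
grip_width: 0.059
target [0.6018 0.035  0.18  ] pos [ 0.5123 -0.3469  0.1806] rot [ 3.141e+00 -2.000e-03 -8.800e-02] w 0.059 | shift units [  2.22 -15.53   0.02] turn [ 0.0001 -0.0003  0.0003] clock 57.4
```

```bash
python3 -m handwheel '[[0,-0.5,0,0,0,0],[0.15,-1,0,0,0,0],[0.15,-1,0,0,0,0],[0.15,-1,0,0,0,0],[0.15,-1,0,0,0,0],[0.15,-1,0,0,0,0],[0.15,-1,0,0,0,0],[0.15,-1,0,0,0,0]]'
python3 -m handwheel '[[0.15,-1,0,0,0,0],[0.15,-1,0,0,0,0],[0.15,-1,0,0,0,0],[0.15,-1,0,0,0,0],[0.15,-1,0,0,0,0],[0.15,-1,0,0,0,0],[0.15,-1,0,0,0,0],[0.1,-0.7,0,0,0,0]]'
python3 -m handwheel '[[0,-0.35,0.4,0,0,0],[0,0,0.8,0,0,0],[0,0,1,0,0,0],[0,0,0.8,0,0,0],[0,0,0,0,0,0]]'
python3 - <<'E'
from go import *
go(.6012,.035,.0525)
f=bot.grab_frame("wrist"); cv2.imwrite("pics/w18.png",f["pixels"])
E
```

```text
clock: 58.4
position: [0.5542, -0.1602, 0.1783]
tool_rot: [-3.141, 0.002, -0.087]
force: [0.2, 0.1, -2.3]
grip_width: 0.0587
clock: 59.4
position: [0.5996, 0.029, 0.1784]
tool_rot: [-3.141, 0.002, -0.087]
force: [-0.0, -0.9, -1.9]
grip_width: 0.0583
clock: 60.02
position: [0.5996, 0.0352, 0.1024]
tool_rot: [3.141, 0.003, -0.089]
force: [-0.2, 0.5, -2.6]
grip_width: 0.0586
target [0.6012 0.035  0.0525] pos [0.5996 0.0352 0.1024] rot [ 3.141e+00  3.000e-03 -8.900e-02] w 0.0586 | shift units [0.07 0.   2.  ] turn [0.0002 0.0005 0.0002] clock 60.02
```

View pics/w18.png

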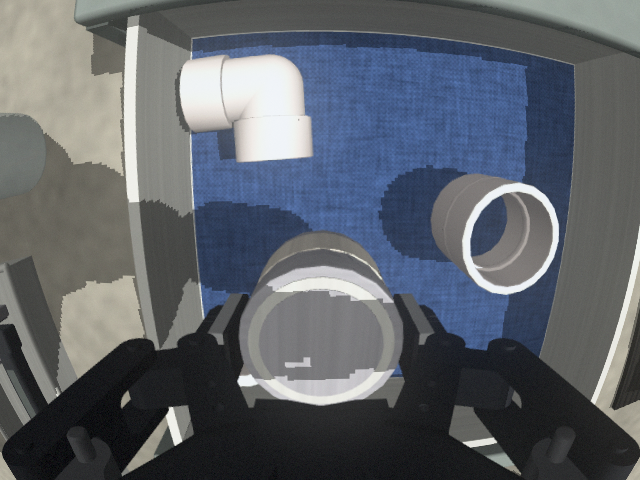

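```bash
python3 -m handwheel '[[0.03,0,0.8,0,0,0],[0,0,0.65,0,0,0],[0,0,0.35,0,0,0],[0,0,0.2,0,0,0],[0,0,0,0,0,0],[0,0,0,0,0,0]]'
python3 -m handwheel '[[0,0,0,0,0,0],[0,0,0,0,0,0],[0,0,0,0,0,0],[0,0,0,0,0,0],[0,0,-0.4,0,0,0],[0,0,-0.8,0,0,0],[0,0,-1,0,0,0],[0,0,-1,0,0,0]]' -1
python3 -m handwheel '[[0,0,-1,0,0,0],[0,0,-0.6,0,0,0]]'
python3 - <<'E'
from go import *
from fit import *
f=bot.grab_frame("wrist"); cv2.imwrite("pics/w19.png",f["pixels"])
print(fit(f,"tin",.022,(.6006,.035),YAW,False,True))
print(fit(f,"coupling",.022,(.6148,-.0642),YAW,False,True))
go(.428,-.3467,.17)
E
```

```text
clock: 60.82
position: [0.6019, 0.0358, 0.0547]
tool_rot: [-3.141, -0.001, -0.088]
force: [0.4, -0.6, -1.7]
grip_width: 0.0586
clock: 61.82
position: [0.6019, 0.0357, 0.1366]
tool_rot: [-3.141, -0.001, -0.088]
force: [0.0, 0.3, 0.4]
grip_width: 0.0853
clock: 62.08
position: [0.6022, 0.0358, 0.1768]
tool_rot: [-3.141, -0.002, -0.088]
force: [0.1, -0.2, -0.8]
grip_width: 0.0852
(array([0.60154286, 0.03521341]), np.float64(0.9424193540888953), 0.64)
(array([ 0.61536123, -0.06496636]), np.float64(0.9767056977206536), 0.86)
target [ 0.428  -0.3467  0.17  ] pos [0.6019 0.0358 0.175 ] rot [-3.141e+00 -1.000e-03 -8.800e-02] w 0.0853 | shift units [-5.58 15.85  0.19] turn [-0.     -0.0002  0.0003] clock 62.23
```

View pics/w19.png

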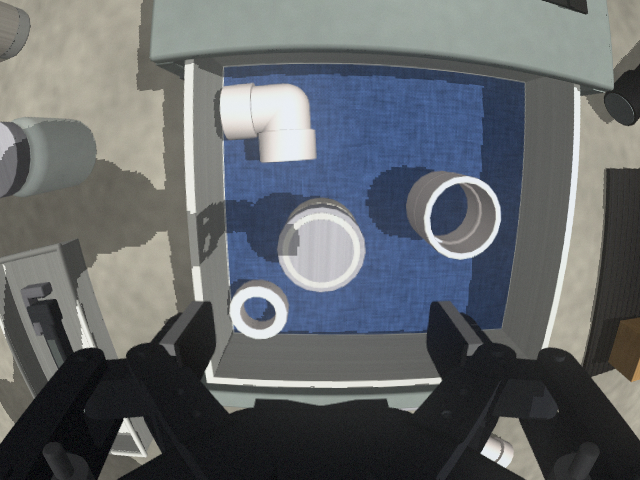

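Tin at (0.6015, 0.035) — within 1 mm. Now the carton.

```bash
python3 -m handwheel '[[-0.1,0.5,0,0,0,0],[-0.36,1,0,0,0,0],[-0.36,1,0,0,0,0],[-0.36,1,0,0,0,0],[-0.36,1,0,0,0,0],[-0.36,1,0,0,0,0],[-0.36,1,0,0,0,0],[-0.36,1,0,0,0,0]]'
python3 -m handwheel '[[-0.36,1,0,0,0,0],[-0.36,1,0,0,0,0],[-0.36,1,0,0,0,0],[-0.36,1,0,0,0,0],[-0.36,1,0,0,0,0],[-0.36,1,0,0,0,0],[-0.36,1,0,0,0,0],[-0.36,1,0,0,0,0]]'
python3 -m handwheel '[[0,0.35,0.5,0,0,0],[0,0,0.8,0,0,0],[0,0,0.3,0,0,0],[0,0,0,0,0,0]]'
python3 - <<'E'
from go import *
from fit import *
f=bot.grab_frame("wrist"); cv2.imwrite("pics/w20.png",f["pixels"])
print(fit(f,"carton",.006,(.428,-.3467),YAW,False,True))
go(.4285,-.3467,.0335)
E
```

```text
clock: 63.22
position: [0.5185, -0.1468, 0.1734]
tool_rot: [3.141, 0.002, -0.089]
force: [-0.5, -0.6, -0.2]
grip_width: 0.0855
clock: 64.22
position: [0.429, -0.3393, 0.1734]
tool_rot: [-3.141, 0.002, -0.089]
force: [0.6, -0.0, 0.4]
grip_width: 0.0856
clock: 64.72
position: [0.4297, -0.3462, 0.1336]
tool_rot: [-3.141, 0.001, -0.087]
force: [0.9, -0.4, 1.0]
grip_width: 0.0855
(array([ 0.4278302 , -0.34750491]), np.float64(0.9705103005826584), 0.89)
target [ 0.4285 -0.3467  0.0335] pos [ 0.4301 -0.3467  0.1345] rot [ 3.142 -0.    -0.088] w 0.0854 | shift units [-0.06  0.01  4.04] turn [ 0.     -0.      0.0004] clock 64.83
```

View pics/w20.png

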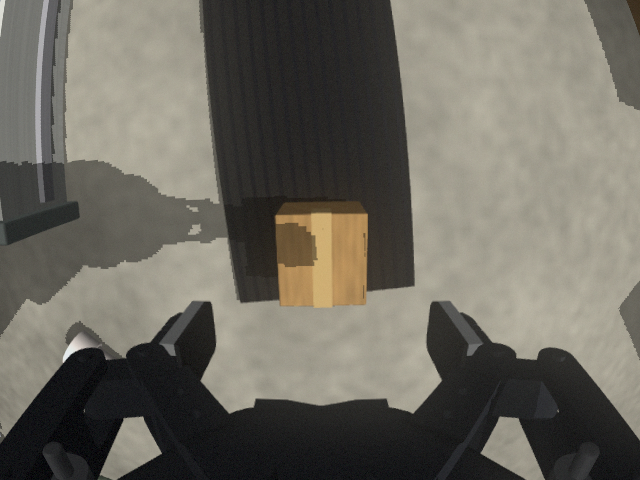

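```bash
python3 -m handwheel '[[-0.08,0.02,0.8,0,0,0],[0,0,1,0,0,0],[0,0,1,0,0,0],[0,0,0.8,0,0,0],[0,0,0.4,0,0,0],[0,0,0,0,0,0]]'
python3 -m handwheel '[[0,0,0,0,0,0],[0,0,0,0,0,0],[0,0,0,0,0,0],[0,0,0,0,0,0],[0,0,0,0,0,0],[0,0,0,0,0,0]]' 1 50
python3 -m handwheel '[[0,0,-0.4,0,0,0],[0,0,-0.8,0,0,0],[0,0,-1,0,0,0],[0,0,-1,0,0,0],[0,0,-1,0,0,0],[0,0,-1,0,0,0],[0,0,-0.6,0,0,0],[0,0,0,0,0,0]]'
python3 - <<'E'
from go import *
go(.547,-.059,.18)
E
```

```text
clock: 65.58
position: [0.4279, -0.3471, 0.0343]
tool_rot: [-3.141, 0.0, -0.088]
force: [0.0, 0.2, 0.8]
grip_width: 0.0855
clock: 66.32
position: [0.4282, -0.3475, 0.0353]
tool_rot: [3.141, -0.001, -0.088]
force: [-2.1, 1.4, 10.3]
grip_width: 0.0554
clock: 67.32
position: [0.4281, -0.3474, 0.1802]
tool_rot: [3.141, -0.001, -0.088]
force: [0.0, 0.0, -2.9]
grip_width: 0.055
target [ 0.547 -0.059  0.18 ] pos [ 0.4281 -0.3474  0.1802] rot [ 3.141e+00 -1.000e-03 -8.800e-02] w 0.055 | shift units [  3.72 -11.91   0.  ] turn [ 0.0001 -0.0002  0.0003] clock 67.33
```

```bash
python3 -m handwheel '[[0.1,-0.5,0,0,0,0],[0.32,-1,0,0,0,0],[0.32,-1,0,0,0,0],[0.32,-1,0,0,0,0],[0.32,-1,0,0,0,0],[0.32,-1,0,0,0,0],[0.32,-1,0,0,0,0],[0.32,-1,0,0,0,0]]'
python3 -m handwheel '[[0.32,-1,0,0,0,0],[0.32,-1,0,0,0,0],[0.32,-1,0,0,0,0],[0.32,-0.9,0,0,0,0],[0,-0.5,0.4,0,0,0],[0,0,0.8,0,0,0],[0,0,1,0,0,0],[0,0,0.7,0,0,0]]'
python3 -m handwheel '[[0,0,0,0,0,0],[0,0,0,0,0,0]]'
python3 - <<'E'
from go import *
go(.5462,-.059,.0525)
f=bot.grab_frame("wrist"); cv2.imwrite("pics/w21.png",f["pixels"])
E
```

```text
clock: 68.32
position: [0.5024, -0.1636, 0.1783]
tool_rot: [-3.141, 0.002, -0.087]
force: [0.6, 0.1, -1.7]
grip_width: 0.055
clock: 69.32
position: [0.5429, -0.0587, 0.1049]
tool_rot: [3.141, 0.002, -0.088]
force: [0.6, -0.4, -3.1]
grip_width: 0.0549
clock: 69.58
position: [0.5443, -0.0588, 0.1072]
tool_rot: [-3.142, -0.0, -0.088]
force: [0.9, 0.0, -2.4]
grip_width: 0.0547
target [ 0.5462 -0.059   0.0525] pos [ 0.5443 -0.0588  0.1072] rot [-3.142 -0.    -0.088] w 0.0547 | shift units [ 0.08 -0.    2.19] turn [-0.     -0.0001  0.0003] clock 69.58
```

View pics/w21.png

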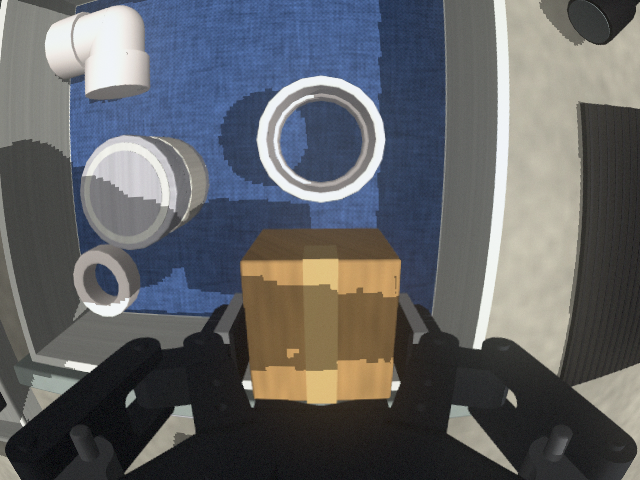

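```bash
python3 -m handwheel '[[0.05,0,0.8,0,0,0],[0,0,0.75,0,0,0],[0,0,0.35,0,0,0],[0,0,0.2,0,0,0],[0,0,0.1,0,0,0],[0,0,0,0,0,0]]'
python3 -m handwheel '[[0,0,0,0,0,0],[0,0,0,0,0,0],[0,0,0,0,0,0],[0,0,0,0,0,0],[0,0,-0.4,0,0,0],[0,0,-0.8,0,0,0],[0,0,-1,0,0,0],[0,0,-1,0,0,0]]' -1
python3 -m handwheel '[[0,0,-1,0,0,0],[0,0,-0.6,0,0,0],[0,0,0,0,0,0]]'
python3 - <<'E'
from go import *
from fit import *
f=bot.grab_frame("wrist"); cv2.imwrite("pics/w22.png",f["pixels"])
print(fit(f,"carton",.022,(.5464,-.059),YAW,False,True))
print(fit(f,"tin",.022,(.6006,.035),YAW,False,True))
print(fit(f,"coupling",.022,(.6148,-.0642),YAW,False,True))
g=bot.grab_frame("scene"); cv2.imwrite("pics/s22.png",g["pixels"])
for n,p in (("pull",(-.160,0)),):print(loc(*p))
go(*loc(-.20,0),.2)
E
```

```text
clock: 70.38
position: [0.5455, -0.0589, 0.0521]
tool_rot: [-3.142, -0.0, -0.088]
force: [-0.3, -0.7, -1.7]
grip_width: 0.0549
clock: 71.38
position: [0.5454, -0.0589, 0.1333]
tool_rot: [-3.142, -0.0, -0.088]
force: [-0.4, -0.0, -0.2]
grip_width: 0.0854
clock: 71.75
position: [0.5458, -0.059, 0.1727]
tool_rot: [-3.142, -0.002, -0.088]
force: [-0.2, 0.4, 0.0]
grip_width: 0.0859
(array([ 0.54464562, -0.05946923]), np.float64(0.9742465289452709), 0.9)
(array([0.60085494, 0.03495406]), np.float64(0.9552054183171634), 0.81)
(array([ 0.61489376, -0.06528009]), np.float64(0.9654550835524083), 0.9)
(np.float64(0.4590475627180809), np.float64(-0.0017194321283182327))
target [0.4192 0.0019 0.2   ] pos [ 0.545  -0.0589  0.171 ] rot [ 3.142e+00  1.000e-03 -8.800e-02] w 0.0854 | shift units [-5.23 -1.98 -1.15] turn [0.     0.0002 0.0003] clock 72.0
```

View pics/w22.png

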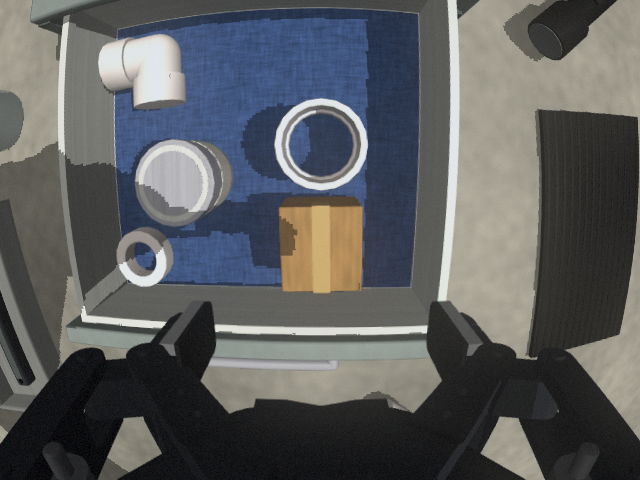

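View pics/s22.png

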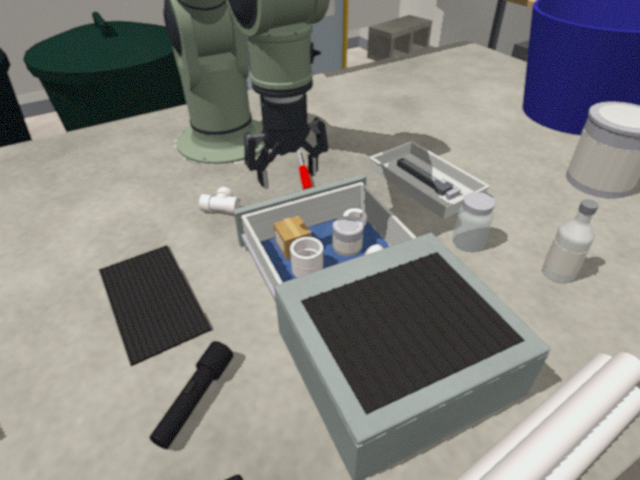

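```bash
python3 -m handwheel '[[-0.4,-0.1,-0.2,0,0,0],[-0.7,-0.3,-0.2,0,0,0],[-0.8,-0.3,0,0,0,0],[-0.8,-0.3,0,0,0,0],[-0.8,-0.3,0,0,0,0],[-0.8,-0.3,0,0,0,0],[-0.5,-0.3,0,0,0,0],[-0.23,-0.1,0,0,0,0]]' 1 40
python3 - <<'E'
from go import *
go(*loc(-.195,0),.058)
f=bot.grab_frame("wrist"); cv2.imwrite("pics/w23.png",f["pixels"])
s=bot.observe(); print(np.round(s["qpos"],2))
E
```

```text
clock: 73.0
position: [0.4241, 0.0025, 0.182]
tool_rot: [-3.142, -0.0, -0.087]
force: [0.8, -0.4, 0.1]
grip_width: 0.0003
target [0.4242 0.0014 0.058 ] pos [0.4241 0.0025 0.182 ] rot [-3.142 -0.    -0.087] w 0.0003 | shift units [0.01 0.04 4.96] turn [-0.     -0.      0.0004] clock 73.0
[-0.04  0.28 -0.13  2.15  0.05  0.71 -1.86]
```

View pics/w23.png

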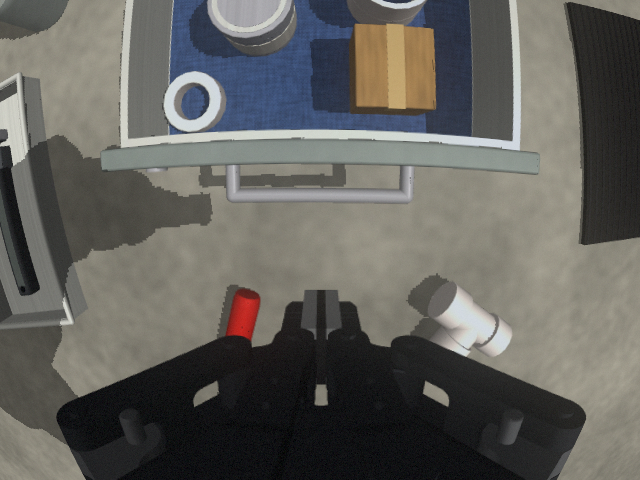

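```bash
python3 -m handwheel '[[0,0,0.6,0,0,0],[0,0,1,0,0,0],[0,0,1,0,0,0],[0,0,1,0,0,0],[0,0,0.8,0,0,0],[0,0,0.4,0,0,0],[0,0,0.1,0,0,0],[0,0,0,0,0,0]]'
python3 -m handwheel '[[0.2,0,0,0,0,0],[0.2,0,0,0,0,0],[0.2,0,0,0,0,0],[0.2,0,0,0,0,0],[0.2,0,0,0,0,0]]'
python3 - <<'E'
from go import *
go(*loc(-.176+.225,0),.058)
f=bot.grab_frame("wrist"); cv2.imwrite("pics/w24.png",f["pixels"])
E
```

```text
clock: 74.05
position: [0.4248, 0.002, 0.0597]
tool_rot: [-3.141, -0.001, -0.088]
force: [0.7, 0.2, -0.1]
grip_width: 0.0001
clock: 74.68
position: [0.4491, -0.0003, 0.0592]
tool_rot: [3.141, 0.001, -0.088]
force: [-5.1, 1.8, 3.0]
grip_width: 0.0003
target [ 0.6672 -0.0205  0.058 ] pos [ 4.491e-01 -3.000e-04  5.920e-02] rot [ 3.141e+00  1.000e-03 -8.800e-02] w 0.0003 | shift units [8.76 0.04 0.04] turn [0.     0.0002 0.0003] clock 74.67
```

View pics/w24.png

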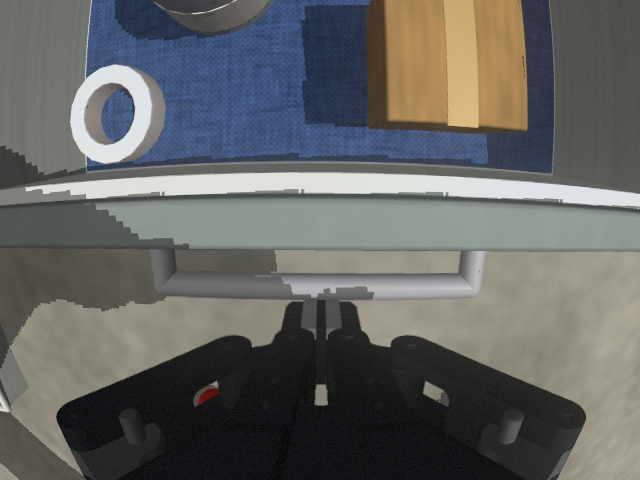

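```bash
python3 -m handwheel '[[0.2,0,0,0,0,0],[0.25,0,0,0,0,0],[0.3,0,0,0,0,0],[0.3,0,0,0,0,0],[0.3,0,0,0,0,0],[0.3,0,0,0,0,0],[0.3,0,0,0,0,0],[0.3,0,0,0,0,0]]'
python3 -m handwheel '[[0.3,0,0,0,0,0],[0.3,0,0,0,0,0],[0.3,0,0,0,0,0],[0.3,0,0,0,0,0],[0.3,0,0,0,0,0],[0.3,0,0,0,0,0],[0.3,0,0,0,0,0],[0.3,0,0,0,0,0]]'
python3 -m handwheel '[[0.3,0,0,0,0,0],[0.3,0,0,0,0,0],[0.3,0,0,0,0,0],[0.3,0,0,0,0,0],[0.3,0,0,0,0,0],[0.3,0,0,0,0,0],[0.25,0,0,0,0,0],[0.2,0,0,0,0,0]]'
python3 - <<'E'
from go import *
go(*loc(-.176+.225,0),.058)
f=bot.grab_frame("wrist"); cv2.imwrite("pics/w25.png",f["pixels"])
E
```

```text
clock: 75.72
position: [0.5058, -0.0055, 0.0593]
tool_rot: [3.141, 0.0, -0.088]
force: [-5.7, -3.7, 0.8]
grip_width: 0.0
clock: 76.72
position: [0.5656, -0.011, 0.0592]
tool_rot: [3.141, 0.0, -0.088]
force: [-5.2, -3.0, 0.1]
grip_width: -0.0
clock: 77.72
position: [0.6216, -0.0158, 0.0592]
tool_rot: [3.141, 0.0, -0.088]
force: [-4.2, -2.4, 1.2]
grip_width: 0.0002
target [ 0.6672 -0.0205  0.058 ] pos [ 0.6216 -0.0158  0.0592] rot [ 3.141  0.    -0.088] w 0.0002 | shift units [1.83 0.02 0.05] turn [0.0001 0.     0.0003] clock 77.72
```

View pics/w25.png

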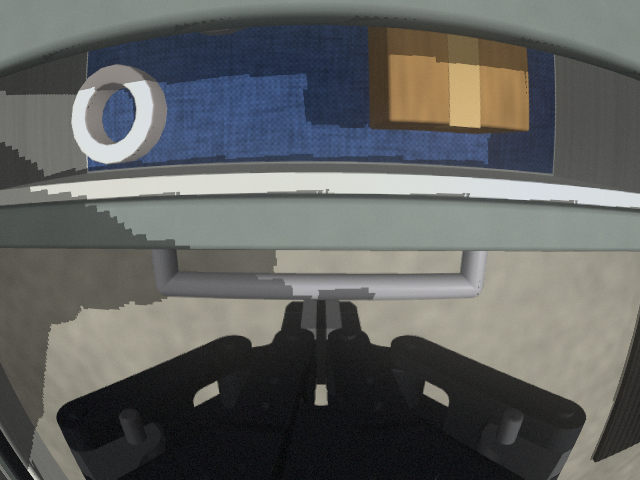

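```bash
python3 -m handwheel '[[0.25,0,0,0,0,0],[0.25,0,0,0,0,0],[0.25,0,0,0,0,0],[0.25,0,0,0,0,0],[0.2,0,0,0,0,0],[0.15,0,0,0,0,0],[0.1,0,0,0,0,0],[0.1,0,0,0,0,0]]'
python3 -m handwheel '[[0.06,0,0,0,0,0],[0.06,0,0,0,0,0],[0.06,0,0,0,0,0]]'
python3 - <<'E'
from go import *
go(*loc(-.176+.225,0),.058)
E
```

```text
clock: 78.78
position: [0.6599, -0.019, 0.0593]
tool_rot: [3.141, 0.0, -0.088]
force: [-4.5, -2.3, 0.6]
grip_width: 0.0001
clock: 79.15
position: [0.6643, -0.0194, 0.0593]
tool_rot: [3.141, 0.0, -0.088]
force: [-3.5, -2.7, 0.4]
grip_width: -0.0002
target [ 0.6672 -0.0205  0.058 ] pos [ 0.6643 -0.0194  0.0593] rot [ 3.141  0.    -0.088] w -0.0002 | shift units [0.12 0.03 0.05] turn [0.     0.     0.0003] clock 79.15
```

```bash
python3 -m handwheel '[[0.06,0,0,0,0,0],[0.06,0,0,0,0,0]]'
python3 -m handwheel '[[0.05,0,0,0,0,0],[0.05,0,0,0,0,0]]'
python3 -m handwheel '[[0.05,0,0,0,0,0],[0.05,0,0,0,0,0]]'
```

```text
clock: 79.4
position: [0.6667, -0.0196, 0.0591]
tool_rot: [3.141, 0.002, -0.088]
force: [-12.9, -1.8, 5.9]
grip_width: 0.0004
clock: 79.65
position: [0.6669, -0.0197, 0.059]
tool_rot: [3.141, 0.006, -0.088]
force: [-29.5, -1.4, 18.6]
grip_width: 0.0001
clock: 79.9
position: [0.6671, -0.0197, 0.0588]
tool_rot: [3.14, 0.011, -0.088]
force: [-47.2, 0.6, 32.2]
grip_width: 0.0002
```

Hard stop reached at x≈0.667, as predicted. Back off and check.

```bash
python3 -m handwheel '[[-0.2,0,0,0,0,0],[-0.2,0,0,0,0,0],[-0.4,0,0,0,0,0],[-0.8,0,0,0,0,0],[-0.8,0,0,0,0,0],[-0.6,0,0,0,0,0],[0,0,-0.6,0,0,0],[0,0,-1,0,0,0]]'
python3 -m handwheel '[[0,0,-1,0,0,0],[0,0,-1,0,0,0],[0,0,-1,0,0,0],[0,0,-1,0,0,0],[0,0,-1,0,0,0],[-0.8,0,-1,0,0,0],[-0.8,0,0,0,0,0],[-0.8,0,0,0,0,0]]'
python3 -m handwheel '[[-0.8,0,0,0,0,0],[-0.6,0,0,0,0,0],[0,0,0,0,0,0],[0,0,0,0,0,0]]'
python3 - <<'E'
from go import *
from fit import *
for n in("scene","top","wrist"):
    f=bot.grab_frame(n); cv2.imwrite(f"pics/{n}9.png",f["pixels"])
    if n=="wrist": continue
    r=bot.trace(f,"jar")
    if r: print("jar",n,fit(f,"jar",0,(.699,.275)))
    # expected bar ends when shut
    for s in(.06,-.06): print(n,proj(f,[*loc(-.160+.225,s),.072]).round(1))
s=bot.observe(); print(s["clock"],s["position"],s["force"])
E
python3 -c "
import cv2
a=cv2.imread('pics/top9.png'); cv2.imwrite('pics/top9c.png',cv2.resize(a[60:400,100:500],None,fx=1.7,fy=1.7))"
```

```text
clock: 80.9
position: [0.598, -0.0132, 0.1004]
tool_rot: [-3.141, -0.0, -0.088]
force: [0.2, 1.1, 0.1]
grip_width: 0.0004
clock: 81.9
position: [0.538, -0.0079, 0.2509]
tool_rot: [-3.141, -0.002, -0.088]
force: [0.6, 0.3, -0.2]
grip_width: -0.0002
clock: 82.4
position: [0.5037, -0.005, 0.2496]
tool_rot: [-3.141, -0.001, -0.088]
force: [0.3, -0.1, 0.2]
grip_width: 0.0002
jar scene (array([0.69984122, 0.27912575]), np.float64(0.8983096983467482), 0.75)
scene [375.  253.1]
scene [315.8 273.4]
jar top (array([0.69909732, 0.27464031]), np.float64(0.8786860680858847), 0.82)
top [290.9 200.3]
top [345.8 201.4]
82.75 [ 0.50306684 -0.00497653  0.24916866] [-0.4287466   0.7496128  -0.12597018]
```

View pics/top9c.png

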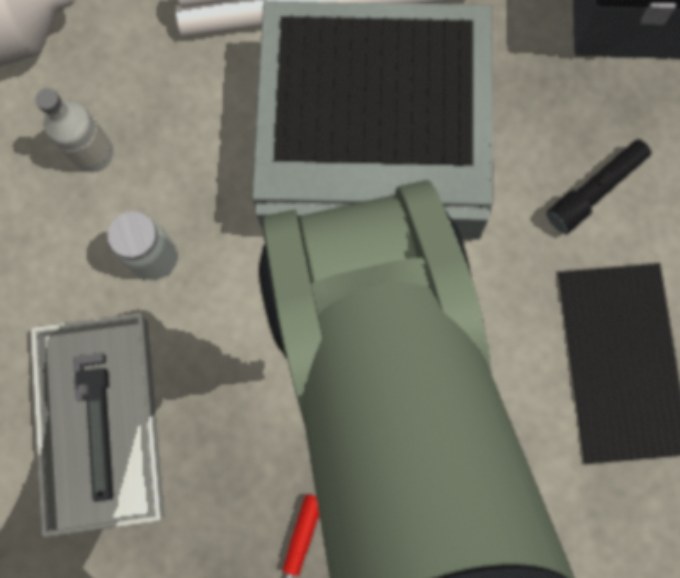

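View pics/scene9.png

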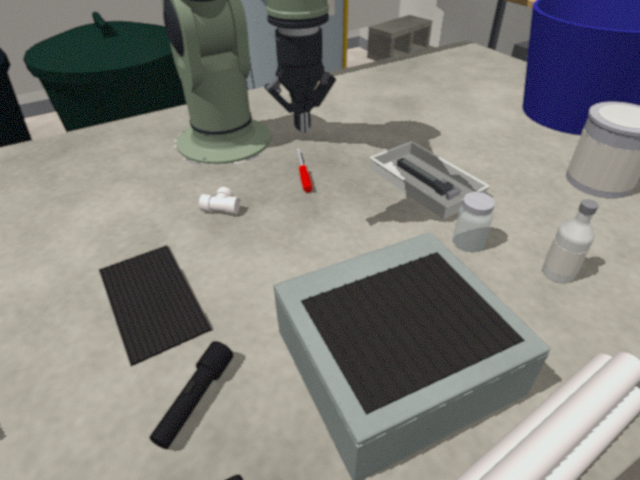

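View pics/wrist9.png

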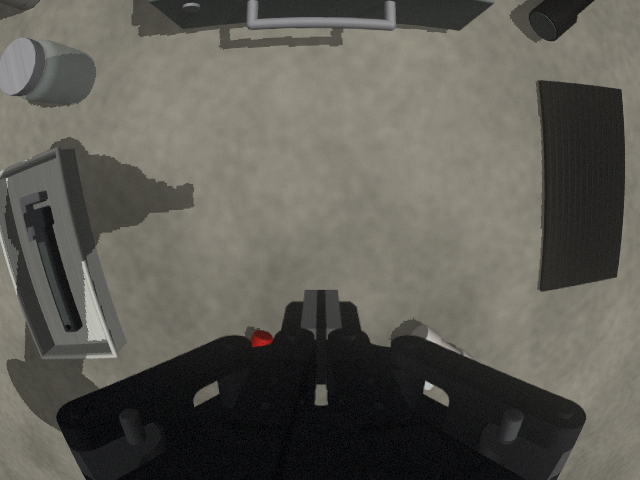

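Run:
```python
from go import *
f=bot.grab_frame("wrist")
for uv in((320,22),):
    P=onz(f,uv,.072,True); c,s=np.cos(YAW),np.sin(YAW); d=P[:2]-D[:2]; print(P, "local x", c*d[0]+s*d[1], "expect shut", -.16+.225)
print(bot.job_done())
```

```text
[ 0.68161292 -0.02043943  0.072     ] local x 0.06334710145415111 expect shut 0.065
the job is handed in; nothing more can be done
None
```

The job is done and handed in at about 83 s of the 150 s. No verdict was reported.

What I did: I stood the coupling, tin and carton on the mat. I then laid the wrench flat in the tray and stood the three back in the drawer. Last, I pushed the drawer shut by its bar pull and backed the arm clear.

Last checks:
- **Three things, before shutting:** each measured within about 2 mm of its starting place, upright and let go.
- **Drawer:** it came to a hard stop where expected, with the push force rising to about 57 N. Measured afterwards, the bar sits within about 2 mm of its shut position.
- **Wrench:** it lies flat in the tray in the top, scene and wrist pictures.
- **Jar:** its fitted position changed by about 1 mm, within the error of the fit.
- **Arm:** the force reading is back to about zero.

Limits and disagreements:
- **After shutting:** I could not see the three things inside the closed drawer. The carton was still in place in a picture taken about 45 mm before shut.
- **Mat fits from the scene camera:** these were off for the tin and carton because the things hid one another. The wrist camera placed coupling, tin and carton where they had been set down.

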